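# Pull the heating blocks from a dry-block heater with the screw-in puller

### The job

The dry-block heater on the desk has to be emptied before it is sent for service. Swing its lid right open by the handle, screw the block puller from its stand fully into each heating block that is in the heater, draw the block straight up out of its well, stand it upright on the mat of the cooling tray and unscrew the puller again. When all blocks are on the tray, put the puller back upright and fully home in its stand and shut the lid; leave the mug and the blue-capped vial behind the tray where they stand.

Things in the scene. Friction and masses are not known exactly. Their poses are not given: they have to be found in the camera images.
- lid_handle (a point): Middle of the black bar (12 mm thick, 96 mm long, along y) of the lid's U-shaped handle. The bar lies in the lid's plane, 42 mm ahead of the lid's front edge; shut, it juts out 40 mm ahead of the heater's front face over free desk, so it can be pinched from above, one finger each side (34 mm free behind it). Axes: with the lid shut, x points from handle to hinge, z up; they turn with the lid.
- lid_hinge (a point): Middle of the lid's hinge line at the back of the heater, 87 mm above the desk; the hinge line runs along this point's y axis. The handle bar moves on a circle of 190 mm radius round it, up and back.
- lid (a joint): Angle of the heater's clear lid (147 x 224 mm, grey frame): 0 shut (lying on the heater), grows as it opens, stop at 1.75 rad (leaning a little back). The hinge is stiff: the lid stays where it is left; about 4 N at the handle moves it.
- heater: Dry-block heater, fixed: white case 152 mm deep (x), 236 mm wide (y), aluminium top 78 mm above the desk, grey control section on its left (+y), in all 162 x 316 mm. Origin on the desk under the middle of the white case; x to its back, y to its left, z up. Three square wells 59 x 59 mm in a row, floors 25 mm above the desk, hold the heating blocks; some wells are empty.
- well_1 (a point): Centre of the mouth of the left well (at the top of the heater).
- well_2 (a point): Centre of the mouth of the middle well, 72 mm from its neighbours.
- well_3 (a point): Centre of the mouth of the right well.
- block_1_center (a point): Centre of the heating block that starts in the left well (None: absent): aluminium, 56 x 56 x 50 mm high, 0.36 kg, top 3 mm below the heater's top, 1.5 mm play all round. In its top's middle a 25 mm bore, 45 mm deep, mouth bevelled 3 mm; at the bore's bottom a coarse right-hand two-start thread, lead 20 mm, 10 to 24 mm above the block's underside. z up.
- block_2_center (a point): Centre of the heating block that starts in the middle well (None: absent): aluminium, 56 x 56 x 50 mm high, 0.36 kg, top 3 mm below the heater's top, 1.5 mm play all round. In its top's middle a 25 mm bore, 45 mm deep, mouth bevelled 3 mm; at the bore's bottom a coarse right-hand two-start thread, lead 20 mm, 10 to 24 mm above the block's underside. z up.
- block_3_center (a point): Centre of the heating block that starts in the right well (None: absent): aluminium, 56 x 56 x 50 mm high, 0.36 kg, top 3 mm below the heater's top, 1.5 mm play all round. In its top's middle a 25 mm bore, 45 mm deep, mouth bevelled 3 mm; at the bore's bottom a coarse right-hand two-start thread, lead 20 mm, 10 to 24 mm above the block's underside. z up.
- puller_knob (a point): Centre of the black round knob (40 mm thick, 34 mm high) on top of the block puller: steel rod, 131 mm long, 0.2 kg; z from tip to knob. Below the knob a 16 mm shank, a 35 mm collar (underside 71 mm below this point), a 22 mm pilot and the threaded foot. It holds a block once turned in most of the way; with the collar jammed hard on the block it is harder to unscrew.
- puller_tip (a point): Lower end of the puller, 114 mm below the knob's centre; thread 22 mm wide. Turn it clockwise with light pressure: the tip meets the thread 20 to 23 mm above the block's underside, catches within half a turn, then sinks 3.2 mm per rad (2 mm axial play; self-locking) till the collar meets the block's top (tip 7 mm, knob centre 121 mm above the underside). Unscrewed till the tip is at 23 mm it lifts free.
- stand_mouth (a point): Centre of the mouth of the puller's stand, 56 mm above the desk: a heavy round foot (92 mm) with an upright grey tube, 40 mm outside, 28 mm inside, in which the puller stands with its collar resting on the tube's rim (tip 43 mm below the mouth). Loose, 0.8 kg. z up.
- tray_mat (a point): Centre of the black rubber mat of the cooling tray, on the mat's surface, 6 mm above the desk: loose aluminium tray 212 (x) x 122 (y) mm, 0.8 kg, mat 196 x 106 mm inside a rim that rises 8 mm above it. x along its long side, z up.
- mug: Orange mug, a bystander, 81 x 113 x 101 mm; leave alone.
- vial_6: Sample vial with a blue cap, a bystander, 27 mm thick, 62 mm high; leave alone.
Things that resemble listed ones, but are neither listed nor needed, are in the scene too. What is shaped like the part that bears puller_knob but pink or turquoise is not meant.

How it is judged:
On the way, in this order (a step that is already met when the one before it is completed fails the run):
1. the lid is swung right open (more than 1.5 rad) (value of joint lid above 1.5 rad), for 0.2 s.
2. the puller is screwed into a heating block (its tip within 11.5 mm of the block's underside, on its axis) (((z of puller_tip in the frame of block_1_center below -0.0135 m and horizontal distance between puller_tip and block_1_center below 0.006 m) or (z of puller_tip in the frame of block_2_center below -0.0135 m and horizontal distance between puller_tip and block_2_center below 0.006 m) or (z of puller_tip in the frame of block_3_center below -0.0135 m and horizontal distance between puller_tip and block_3_center below 0.006 m))), for 0.2 s.
3. every heating block that was in the heater stands upright on the tray's mat (x of block_1_center in the frame of tray_mat between -0.08 and 0.08 m and y of block_1_center in the frame of tray_mat between -0.036 and 0.036 m and z of block_1_center in the frame of tray_mat between 0.021 and 0.03 m and angle between each of block_1_center, block_2_center, block_3_center's own z axis and vertical below 0.12 rad and x of block_2_center in the frame of tray_mat between -0.08 and 0.08 m and y of block_2_center in the frame of tray_mat between -0.036 and 0.036 m and z of block_2_center in the frame of tray_mat between 0.021 and 0.03 m and x of block_3_center in the frame of tray_mat between -0.08 and 0.08 m and y of block_3_center in the frame of tray_mat between -0.036 and 0.036 m and z of block_3_center in the frame of tray_mat between 0.021 and 0.03 m), for 0.2 s.
At the end, for the whole second after the job is handed in: Every heating block present stands upright (within 0.12 rad) on the mat inside the tray's rim; the puller stands upright in its stand, its collar within 4 mm of the rim; the lid is shut (below 0.05 rad) (all of step 3 and horizontal distance between puller_tip and stand_mouth below 0.007 m and z of puller_tip in the frame of stand_mouth below -0.039 m and angle between puller_knob's own z axis and vertical below 0.1 rad and value of joint lid below 0.05 rad); the robot touches nothing.
It fails at once if a heating block is tipped over (more than 0.7 rad) (angle between any of block_1_center, block_2_center, block_3_center's own z axis and vertical above 0.7 rad).
It fails at once if the mug or the blue-capped vial is pushed more than 4 cm (distance of any of mug, vial_6 from where it was at the start of the episode above 0.04 m).
Of block_1, block_2, block_3 only 1 to 2 are there at a start; the rules pass over those that are not, and their reading is None.
At some moment in a run one of tray, stand may be knocked a few centimetres aside while the robot is not near it.
It also fails if it takes over 210 s, if anything falls off the work surface, if the arm or the gripper's body presses on something with over 40 N, if the wrist force passes 120 N, or if a joint passes its speed limit or range.

### The arm

A 6-joint arm with a two-finger parallel gripper is mounted at the origin on a cart in front of the work surface, level with it; the furniture and walls round the work are solid. World frame = base frame: x ahead of the robot, y to its left, z up, the work surface at z = 0. Lengths are in m, angles in rad, forces in N, time in s.
With the tool pointing down it reaches from about 0.3 to 0.875 m from the base axis. Payload 6.4 kg.
Tool frame: the origin (TCP) lies between the finger pads; the fingertips stand tip_extent ahead of it and the grasp point (between the pads) lies 5 mm behind it (tip_extent is the distance from the TCP to the fingertips, in m); z points along the fingers, y is the direction in which the jaws open and shut (so a half turn about z gives the same grasp; the last joint's range is limited). The gripper opens to 85 mm and grips with 20 to 120 N. Pads are 22 mm wide; open, the fingers measure 114 mm over their backs; the gripper's body (76 mm by 85 mm) begins 54 mm behind the grasp point. The pads swing forward as they close: fully open they stand 13 mm farther back than shut.
Start: joints at [1.015, 0.181, 1.607, -0, 1.354, -0.206], TCP at [0.197, 0.54, 0.212] pointing down, gripper open.
Joint ranges: [-2.99, 2.99], [-0.89, 2.07], [0.3, 2.58], [-1.14, 4.28], [0, 2.63], [-3.12, 3.12]. Speed limits (rad/s): [2.57, 2.57, 3.01, 3.14, 3.14, 3.14].

### API

Orientations are given as a unit quaternion [w, x, y, z].
In Python, from bench import * gives the robot as it stands.
- The arm moves only by the shell command python3 -m jog 'ROWS'. ROWS is JSON, a list of rows, each a list of 3 entries, a list of its own where there are three numbers: the shift along the tool's x, y, z in mm, then the turn, a rotation vector about the tool's x, y, z in rad, then the opening, from 0 (shut) to 1 (fully open). A call has 1 to 20 rows; each row is the pose to reach, as a shift and turn from the pose measured when the call began, along the tool's axes at that moment; what a row does not reach only later rows make up. A row lasts 1/12 s, in which the tool goes at most 41.7 mm and 7.16 degrees, less where a joint would pass 70% of its speed; a pose out of reach is approached as far as the arm can. A call with a gripper value outside its range is refused whole. The fingers move at their own pace and stop on an object; the grip force is fixed at half the most. Time passes only in rows, so rows that repeat a pose let the fingers close. It gives the time, the measured TCP pose, the force and the opening at its end, in the units of the state.
- get_obs(): the state, without advancing time (a new reading comes with each control period).
- camera(name): name is "side" or "top"; returns (picture, depth): 400x640x3 uint8, red, green, blue; 400x640 float32, m along the optical axis (not along the pixel's ray), 0 where there is no reading.
- get_calibration(name): a dict with "fx", "fy", "cx", "cy" (pixels), "k1" (the pictures are not rectified: a ray, as slopes to the right and down, at radius r is drawn at 1 + k1 r^2 times it, then the intrinsics apply), "world_from_camera" (4x4, takes a point from camera to world coordinates). Camera axes: x right, y down, z forward; pixel columns grow to the right and rows downward; lengths in m; the calibration is good to about 2 mm. A picture is of the moment at which its call begins. get_calibration takes no time and is no camera call.
- hand_in(): hands the job in, once; it reports no verdict.
The state is a dict: "time_s": time; "q": joint angles; "dq": joint speeds; "joint_efforts": joint torques, N m; "eef_pos": TCP position; "eef_rot": TCP orientation; "wrist_force": force on the tool from outside, world axes, zero at the start; "torque": the same for the moment, N m; "opening": opening from 0.0 (shut) to 1.0 (fully open).
Only numpy, scipy, OpenCV 4.12 (cv2) and the standard library are available. Lean on these libraries where they do the work, as an engineer would, in place of code of your own. Each camera call takes 0.05 s, during which the arm holds its last target.

## Working session

There is one attempt and no reset: what is moved stays moved. The work goes in short steps, Python scripts to look and compute and a shell command to move; the robot and the scene stay as the last step left them, time stands still between calls to the robot, and variables do not carry over. Pictures are saved under pics/ and viewed, and the job is handed in when it is done.

```bash
ls -la; mkdir -p pics; python3 - <<'E'
from bench import *
import cv2, numpy as np
print(get_obs())
for n in ("side","top"):
    p,d=camera(n); c=get_calibration(n); print(n,{k:(np.round(v,4).tolist() if k=="world_from_camera" else v) for k,v in c.items()})
    cv2.imwrite(f"pics/{n}0.png",p[:,:,::-1])
E
```

```text
total 12
drwxr-xr-x  3 agent agent 4096 Dec  7 14:06 .
drwxr-xr-x 23 root  root  4096 Dec  7 14:06 ..
drwxr-xr-x  2 agent agent 4096 Dec  7 14:06 pics
{'time_s': 0.0, 'q': array([ 1.01471083e+00,  1.81522814e-01,  1.60800402e+00,  2.71492108e-05,
        1.35381731e+00, -2.06282314e-01]), 'dq': array([ 0.00108861, -0.00143213, -0.0009897 ,  0.00018206,  0.00061814,
       -0.00067812]), 'joint_efforts': array([ 6.36841451e-04, -4.44876587e+01, -3.51335263e+01, -3.31929205e-04,
        9.04248096e-03,  1.69521502e-05]), 'eef_pos': array([0.19670951, 0.53968259, 0.21119637]), 'eef_rot': array([-3.38097616e-04,  1.74014054e-01,  9.84742780e-01, -8.07959614e-04]), 'wrist_force': array([-0.33937465,  0.52608311, -0.20328476]), 'torque': array([-0.02387584, -0.00731823, -0.00924114]), 'opening': 0.998080099733637}
side {'fx': 419.34300452402385, 'fy': 419.34300452402385, 'cx': 319.282546816177, 'cy': 204.2877718968244, 'k1': -0.014965322708272982, 'world_from_camera': [[0.9745, -0.1038, 0.1989, 0.2919], [-0.2243, -0.4283, 0.8754, -1.4167], [-0.0057, -0.8977, -0.4406, 0.7132], [0.0, 0.0, 0.0, 1.0]]}
top {'fx': 464.74380739257197, 'fy': 464.74380739257197, 'cx': 318.40366543187173, 'cy': 199.15090835542787, 'k1': -0.13906913097817777, 'world_from_camera': [[0.0183, -0.9813, 0.1918, 0.2718], [-0.9998, -0.0178, 0.0045, -0.2412], [-0.001, -0.1918, -0.9814, 1.6475], [0.0, 0.0, 0.0, 1.0]]}
```

View pics/side0.png

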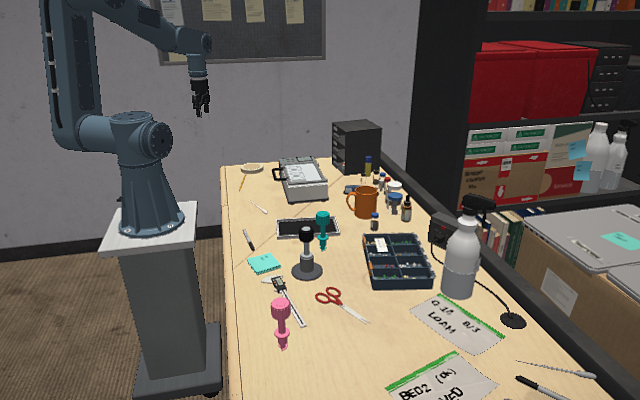

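View pics/top0.png

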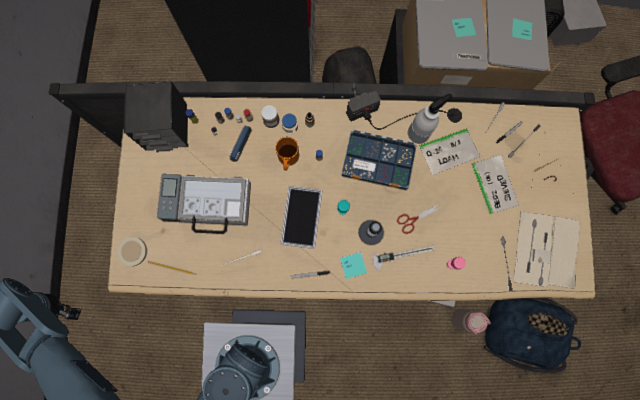

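The top view shows the heater at (205,200) with its handle at (209,227), the tray at (302,216) and the stand with the puller at (372,231). The mug is at (287,150) and the blue vial at (319,155).

Things that could be taken for the puller: black knob (374,229), turquoise lookalike (344,207), pink lookalike (456,264). I choose the black one and will check it in a crop.

```bash
cat > h.py <<'E'
from bench import *
import cv2, numpy as np
def K(c): return np.array([[c['fx'],0,c['cx']],[0,c['fy'],c['cy']],[0,0,1.]]), np.array([c['k1'],0,0,0.])
def unproj(n,uv,depth):
    c=get_calibration(n);k,dist=K(c)
    uv=np.asarray(uv,float).reshape(-1,1,2)
    s=cv2.undistortPoints(uv,k,dist,None,None)[:,0] if False else cv2.undistortPointsIter(uv,k,dist,None,None,(3,50,1e-10))[:,0]
    depth=np.asarray(depth,float).reshape(-1)
    P=np.c_[s*depth[:,None],depth,np.ones(len(s))]
    return (P@np.array(c['world_from_camera']).T)[:,:3]
def atz(n,uv,z):
    a=unproj(n,uv,np.ones(len(uv)));o=np.array(get_calibration(n)['world_from_camera'])[:3,3]
    return o+(a-o)*((z-o[2])/(a[:,2]-o[2]))[:,None]
def proj(n,P):
    c=get_calibration(n);k,dist=K(c);T=np.linalg.inv(np.array(c['world_from_camera']))
    P=np.asarray(P,float).reshape(-1,3)
    return cv2.projectPoints(P,cv2.Rodrigues(T[:3,:3])[0],T[:3,3],k,dist)[0][:,0]
def cloud(n,d):
    v,u=np.mgrid[0:400,0:640]; return unproj(n,np.c_[u.ravel(),v.ravel()],d.ravel()).reshape(400,640,3)
def crop(n,p,u0,v0,w,h,s,name):
    cv2.imwrite(name,cv2.resize(p[v0:v0+h,u0:u0+w,::-1],None,fx=s,fy=s,interpolation=cv2.INTER_CUBIC))
E
python3 - <<'E'
from h import *
p,d=camera("top"); np.save("top0.npy",d)
crop("top",p,150,160,130,90,6,"pics/t_heater.png")
crop("top",p,270,170,130,90,6,"pics/t_tray.png")
X=cloud("top",d)
for uv in [(192,207),(213,207),(232,208),(209,230),(302,216),(374,229),(344,207)]:
    print(uv,X[uv[1],uv[0]].round(4))
p,d=camera("side"); crop("side",p,240,140,160,150,5,"pics/s_c.png")
E
```

```text
(192, 207) [0.5408 0.2004 0.0896]
(213, 207) [0.5427 0.1276 0.0867]
(232, 208) [0.5394 0.0601 0.0933]
(209, 230) [0.4633 0.1375 0.0836]
(302, 216) [ 0.53   -0.1762  0.0065]
(374, 229) [ 0.4702 -0.418   0.1398]
(344, 207) [ 0.5434 -0.3197  0.1294]
```

View pics/t_heater.png

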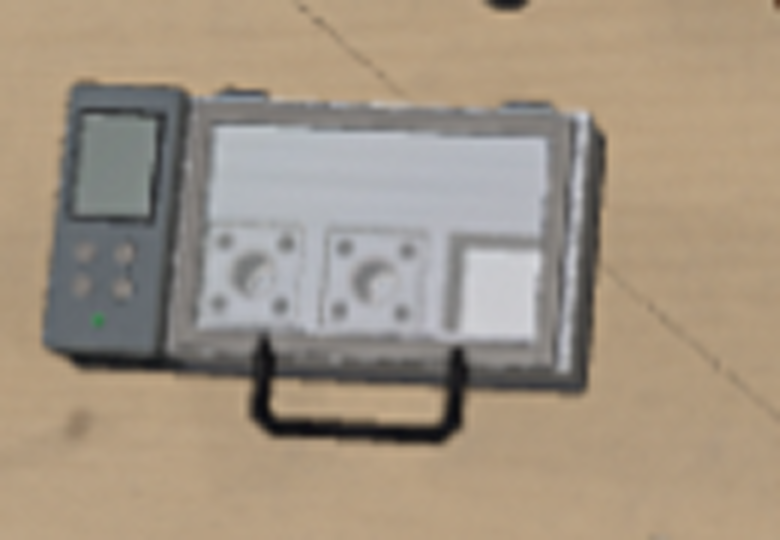

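View pics/t_tray.png

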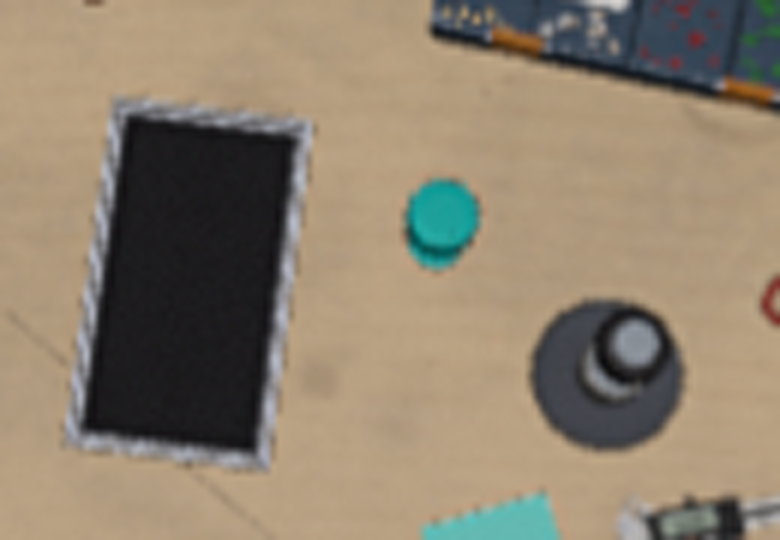

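View pics/s_c.png

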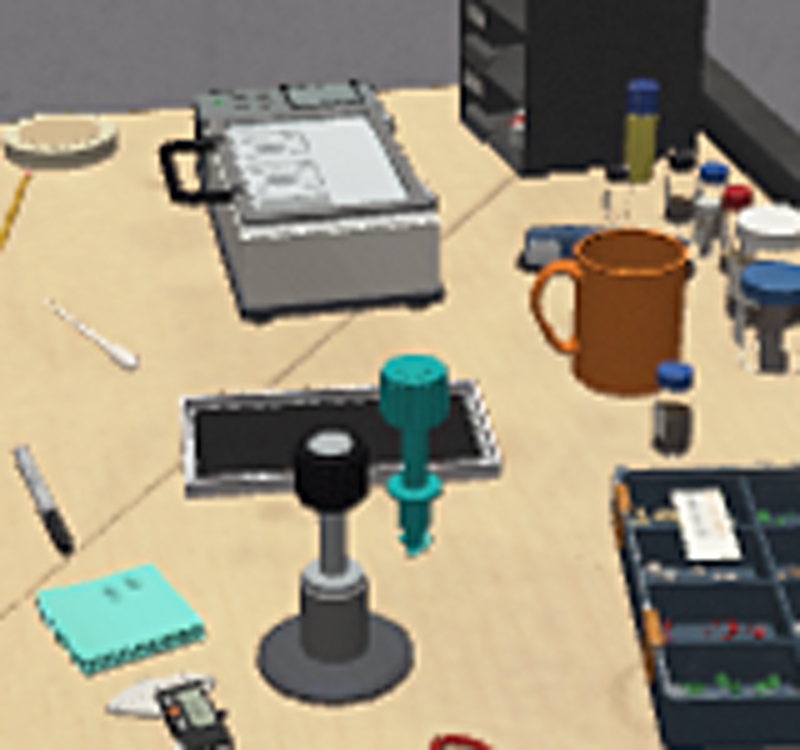

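The crops show blocks in the left and middle wells (crop (255,275) and (378,282)), while the right well is empty. The black-knobbed puller stands in the grey tube, as described. Next I measure the poses.

```bash
python3 - <<'E'
from h import *
d=np.load("top0.npy")
p=cv2.imread("pics/top0.png")
X=cloud("top",d)
# block bores through lid: (crop px)/6
c=lambda L,o:[(o[0]+(a+.5)/6-.5,o[1]+(b+.5)/6-.5) for a,b in L]
O=(150,160)
print("lid corners BL BR FR FL",atz("top",c([(193,97),(575,112),(552,380),(165,357)],O),0.089).round(4).tolist())
print("bar ends",atz("top",c([(262,428),(455,435)],O),0.090).round(4).tolist())
B=atz("top",c([(253,276),(377,283),(496,290)],O),0.075);print("bores",B.round(4).tolist())
# block corners
print("b1 corners",atz("top",c([(207,226),(303,228),(300,328),(197,330)],O),0.075).round(4).tolist())
print("b2 corners",atz("top",c([(328,230),(427,236),(420,333),(320,328)],O),0.075).round(4).tolist())
# knob
m=(X[...,2]>0.135)&(X[...,2]<0.16)&(abs(X[...,0]-.47)<.04)&(abs(X[...,1]+.418)<.04)
print("knob",m.sum(),X[m].mean(0).round(4),X[m].min(0).round(3),X[m].max(0).round(3))
# foot circle
m=(X[...,2]>0.005)&(X[...,2]<0.03)&(abs(X[...,0]-.465)<.07)&(abs(X[...,1]+.41)<.07)
q=X[m][:,:2];print("foot",m.sum(),cv2.minEnclosingCircle(q.astype(np.float32)), X[m][:,2].mean())
O=(270,170)
t=atz("top",c([(118,100),(313,125),(268,467),(67,442)],O),0.014);print("tray corners",t.round(4).tolist(),t.mean(0).round(4))
print([np.linalg.norm(t[i]-t[(i+1)%4]).round(4) for i in range(4)])
a=t[0]+t[1]-t[2]-t[3];print("yaw x",np.degrees(np.arctan2(a[1],a[0])))
m=atz("top",c([(128,115),(297,137),(255,450),(85,428)],O),0.006);print("mat",m.round(4).tolist(),m.mean(0).round(4))
E
```

```text
lid corners BL BR FR FL [[0.651, 0.2452, 0.089], [0.6454, 0.0198, 0.089], [0.4893, 0.0254, 0.089], [0.4977, 0.2501, 0.089]]
bar ends [[0.4581, 0.1903, 0.09], [0.4567, 0.079, 0.09]]
bores [[0.5483, 0.2058, 0.075], [0.5456, 0.1325, 0.075], [0.5428, 0.0628, 0.075]]
b1 corners [[0.5773, 0.2352, 0.075], [0.5771, 0.1781, 0.075], [0.5184, 0.176, 0.075], [0.5159, 0.2367, 0.075]]
b2 corners [[0.5762, 0.1633, 0.075], [0.5737, 0.1049, 0.075], [0.5169, 0.1056, 0.075], [0.5186, 0.1642, 0.075]]
knob 120 [ 0.4751 -0.4227  0.1435] [ 0.456 -0.444  0.136] [ 0.496 -0.404  0.154]
foot 387 ((0.4551181197166443, -0.40955111384391785), 0.09133487194776535) 0.010004684689330409
tray corners [[0.6364, -0.1278, 0.014], [0.6232, -0.2451, 0.014], [0.4178, -0.2223, 0.014], [0.4302, -0.1039, 0.014]] [ 0.5269 -0.1748  0.014 ]
[np.float64(0.1181), np.float64(0.2066), np.float64(0.119), np.float64(0.2076)]
yaw x -6.477874459872013
mat [[0.629, -0.1336, 0.006], [0.6173, -0.2357, 0.006], [0.4285, -0.2143, 0.006], [0.4395, -0.1137, 0.006]] [ 0.5286 -0.1743  0.006 ]
```

```bash
cat >> h.py <<'E'
from scipy.spatial.transform import Rotation as Rn
def R():
    o=get_obs(); q=o['eef_rot']; return Rn.from_quat([q[1],q[2],q[3],q[0]]),o
def goto(xyz,yaw=None,quiet=False):
    """yaw: world angle of tool y with tool straight down; prints shift(mm), rotvec in tool axes"""
    r,o=R(); s=r.inv().apply(np.array(xyz)-o['eef_pos'])*1e3
    if yaw is None:
        y=r.as_matrix()[:,1]; yaw=np.arctan2(y[1],y[0])
    M=np.array([[np.sin(yaw),np.cos(yaw),0],[-np.cos(yaw),np.sin(yaw),0],[0,0,-1.]])
    M[:,0]=np.cross(M[:,1],M[:,2])
    v=(r.inv()*Rn.from_matrix(M)).as_rotvec()
    q6=o['q'][5]+v[2]-(o['q'][0]-np.arctan2(xyz[1],xyz[0]))
    print("shift",s.round(1).tolist(),"turn",v.round(3).tolist(),"n>=",max(np.linalg.norm(s)/41.7,np.linalg.norm(v)/.125).round(1),"q6~",q6.round(2)); return s,v
def st():
    r,o=R(); y=r.as_matrix()[:,1]
    print("t",round(o['time_s'],2),"pos",o['eef_pos'].round(4).tolist(),"yawy",round(float(np.arctan2(y[1],y[0])),3),"tilt",np.degrees(np.arccos(-r.as_matrix()[2,2])).round(2),"F",o['wrist_force'].round(1).tolist(),"T",o['torque'].round(2).tolist(),"op",round(o['opening'],3),"q",o['q'].round(2).tolist())
E
python3 - <<'E'
import bench; print([n for n in dir(bench) if not n.startswith('_')])
try: print(bench.tip_extent)
except Exception as e: print(e)
from h import *
st(); goto((.458,.135,.17),-.038)
E
```

```text
['MotionError', 'camera', 'get_calibration', 'get_obs', 'hand_in', 'tip_extent']
0.014
t 0.2 pos [0.1968, 0.5399, 0.2115] yawy 1.221 tilt 0.06 F [-0.3, 0.5, 0.4] T [-0.01, 0.03, 0.0] op 0.998 q [1.01, 0.18, 1.61, 0.0, 1.35, -0.21]
shift [-384.1, -290.8, 41.8] turn [-0.001, 0.0, 1.259] n>= 11.6 q6~ 0.32
```

```bash
python3 -m jog '[[[-100,-75,10],[0,0,0.125],0.45],[[-140,-105,15],[0,0,0.25],0.45],[[-180,-135,18],[0,0,0.375],0.45],[[-220,-165,20],[0,0,0.5],0.45],[[-260,-196,20],[0,0,0.625],0.45],[[-300,-227,20],[0,0,0.75],0.45],[[-340,-257,20],[0,0,0.875],0.45],[[-370,-280,25],[0,0,1.0],0.45],[[-384,-291,30],[0,0,1.125],0.45],[[-384,-291,42],[0,0,1.25],0.45],[[-384,-291,42],[0,0,1.259],0.45],[[-384,-291,42],[0,0,1.259],0.45],[[-384,-291,42],[0,0,1.259],0.45]]'
python3 - <<'E'
from h import *
st(); goto((.458,.135,.083),-.038)
p,d=camera("side"); crop("side",p,240,120,110,90,7,"pics/s1.png")
p,d=camera("top"); crop("top",p,150,160,110,90,7,"pics/t1.png")
E
```

```text
time_s: 1.28
eef_pos: [0.4597, 0.1307, 0.1688]
eef_rot: [0.001, 0.722, 0.692, -0.001]
wrist_force: [-0.4, -0.2, 1.2]
opening: 0.45
t 1.28 pos [0.4597, 0.1307, 0.1688] yawy -0.043 tilt 0.15 F [-0.4, -0.2, 1.2] T [-0.01, 0.06, 0.01] op 0.45 q [0.03, 0.01, 1.89, -0.0, 1.25, 0.07]
shift [4.4, -1.8, 85.8] turn [-0.001, 0.002, -0.005] n>= 2.1 q6~ 0.33
```

View pics/s1.png

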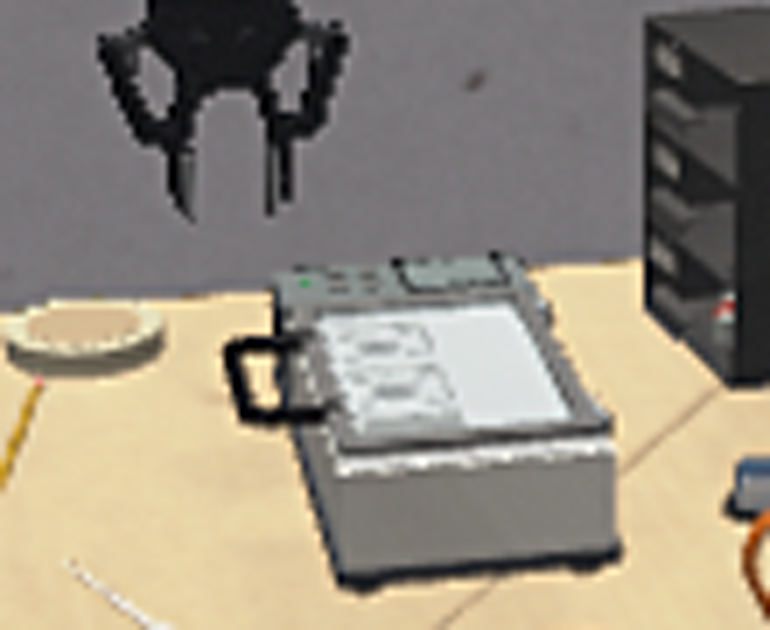

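View pics/t1.png

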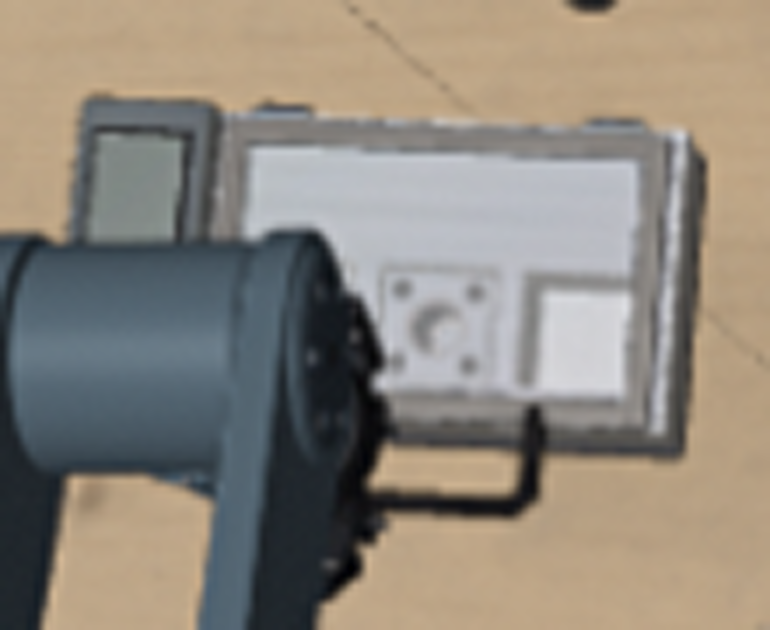

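```bash
python3 -m jog '[[[4,-1,30],[0,0,0],0.45],[[4,-1,60],[0,0,0],0.45],[[4,-1,80],[0,0,0],0.45],[[4,-1,86],[0,0,0],0.45],[[4,-1,86],[0,0,0],0.45],[[4,-1,86],[0,0,0],0.45]]'
python3 - <<'E'
from h import *
st()
p,d=camera("side"); crop("side",p,240,120,110,90,7,"pics/s2.png")
E
```

```text
time_s: 1.88
eef_pos: [0.4569, 0.139, 0.0842]
eef_rot: [-0.0, 0.721, 0.693, -0.001]
wrist_force: [0.3, -0.3, 1.4]
opening: 0.449
t 1.88 pos [0.4569, 0.139, 0.0842] yawy -0.039 tilt 0.07 F [0.3, -0.3, 1.4] T [0.02, -0.02, 0.05] op 0.449 q [0.05, 0.13, 1.95, -0.0, 1.06, 0.09]
```

View pics/s2.png

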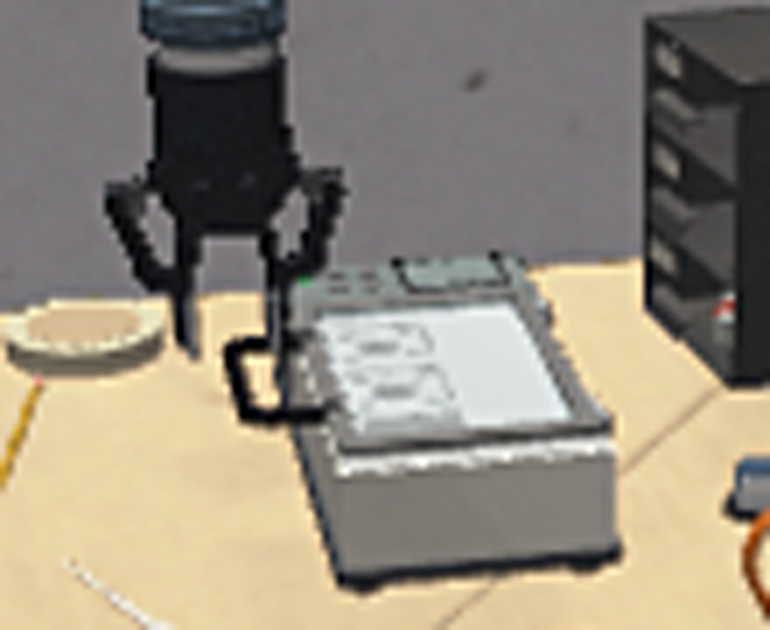

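```bash
python3 - <<'E'
from h import *
o=get_obs();e=o['eef_pos']
f=lambda P:((proj("side",P)-[240,120])*7).round(0).tolist()
print("tcp,tips",f([e,e+[.019,0,-.014],e+[-.019,0,-.014]]))
print("bar ends by top",f([[.4581,.1903,.087],[.4567,.079,.087]]))
p,d=camera("side");X=cloud("side",d)
for uv in [(190,340),(192,320),(272,300),(236,365),(242,395),(245,412),(235,345),(420,560)]:
    a=(int(240+uv[0]/7),int(120+uv[1]/7)); print(uv,X[a[1],a[0]].round(4))
print(d[150:180,270:285:2].round(2)[::4])
E
```

```text
tcp,tips [[232.0, 381.0], [267.0, 400.0], [201.0, 406.0]]
bar ends by top [[222.0, 345.0], [244.0, 417.0]]
(190, 340) [0.4336 0.1265 0.1189]
(192, 320) [0.4344 0.1278 0.1308]
(272, 300) [0.477  0.1191 0.1426]
(236, 365) [0.4587 0.151  0.0902]
(242, 395) [0.4565 0.1015 0.0928]
(245, 412) [0.4579 0.0837 0.0914]
(235, 345) [0.4628 0.1822 0.0908]
(420, 560) [0.5426 0.0217 0.0164]
[[1.61 1.62 1.62 1.61 1.61 2.68 2.7  1.65]
 [2.68 2.68 2.68 2.68 1.62 2.71 2.69 1.63]
 [2.69 2.69 2.71 2.7  1.64 1.63 1.64 1.64]
 [2.04 2.04 2.05 2.05 1.63 1.64 1.8  1.8 ]
 [2.   1.99 1.99 2.   1.65 1.65 1.75 1.74]
 [1.95 1.7  1.7  1.73 1.72 1.72 1.73 1.7 ]
 [1.9  1.9  1.65 1.9  1.9  1.82 1.77 1.7 ]
 [1.86 1.86 1.62 1.62 1.62 1.62 1.62 1.63]]
```

```bash
python3 - <<'E'
from h import *
print(proj("side",[[.1968,.54,.2115],[.1968,.54,.1975]]))
p=cv2.imread("pics/side0.png")
cv2.imwrite("pics/c0.png",cv2.resize(p[60:130,165:245],None,fx=8,fy=8,interpolation=cv2.INTER_NEAREST))
p,d=camera("side")
cv2.imwrite("pics/c1.png",cv2.resize(p[135:190,255:305,::-1],None,fx=12,fy=10,interpolation=cv2.INTER_NEAREST))
E
```

```text
[[203.71703466 121.72268405]
 [204.09969911 124.72226012]]
```

View pics/c0.png

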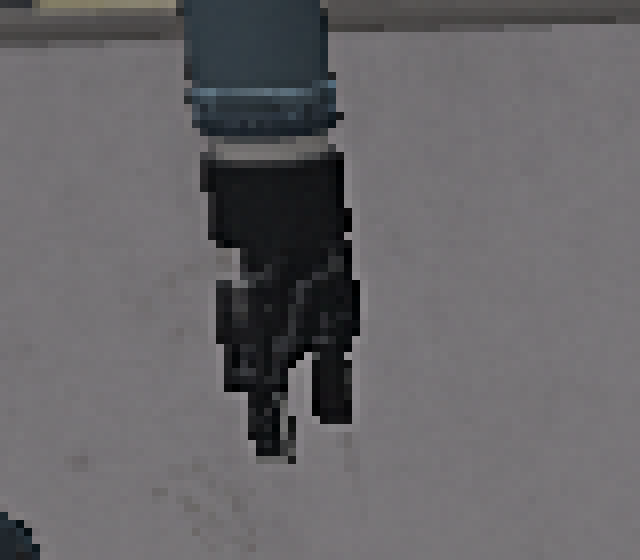

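View pics/c1.png

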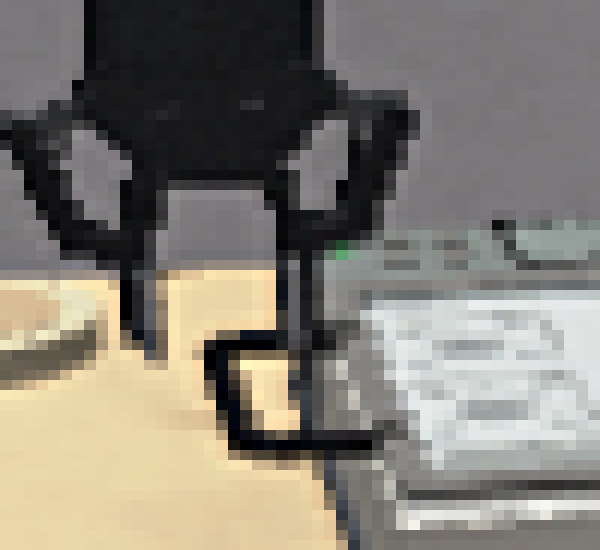

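```bash
python3 -m jog '[[[0,0,0],[0,0,0],0],[[0,0,0],[0,0,0],0],[[0,0,0],[0,0,0],0],[[0,0,0],[0,0,0],0],[[0,0,0],[0,0,0],0],[[0,0,0],[0,0,0],0]]'
python3 - <<'E'
from h import *
st()
p,d=camera("side")
cv2.imwrite("pics/c2.png",cv2.resize(p[135:190,255:305,::-1],None,fx=12,fy=10,interpolation=cv2.INTER_NEAREST))
E
```

```text
time_s: 2.53
eef_pos: [0.458, 0.1385, 0.0851]
eef_rot: [0.001, 0.721, 0.693, 0.0]
wrist_force: [0.2, 0.2, 0.4]
opening: -0.002
t 2.53 pos [0.458, 0.1385, 0.0851] yawy -0.04 tilt 0.07 F [0.2, 0.2, 0.4] T [0.01, 0.02, 0.03] op -0.002 q [0.05, 0.13, 1.95, -0.0, 1.06, 0.09]
```

View pics/c2.png

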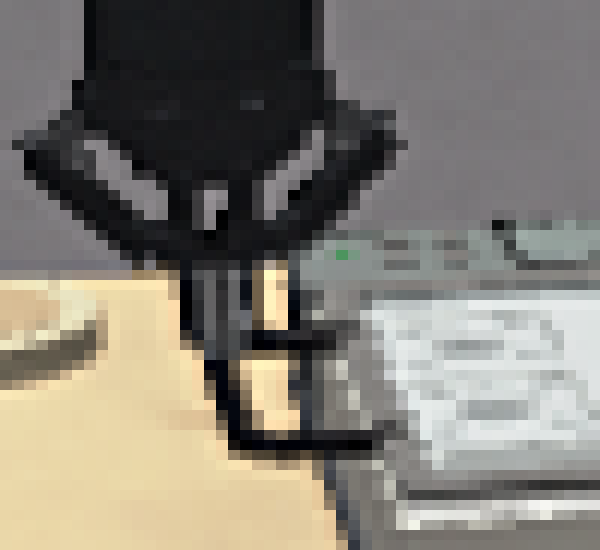

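```bash
python3 - <<'E'
from h import *
p,d=camera("side");X=cloud("side",d)
for v in range(160,176): print(v,[ (X[v,u].round(3).tolist(),p[v,u].tolist()) for u in (273,275)])
e=get_obs()['eef_pos'];print(proj("side",[e,e-[0,.011,.014],e-[0,.011,-.06]]))
E
```

```text
160 [([0.461, 0.144, 0.143], [24, 24, 27]), ([0.466, 0.118, 0.152], [18, 19, 22])]
161 [([0.461, 0.148, 0.138], [40, 40, 42]), ([0.466, 0.123, 0.146], [7, 9, 14])]
162 [([0.459, 0.13, 0.14], [58, 57, 59]), ([0.467, 0.131, 0.139], [3, 6, 12])]
163 [([0.458, 0.127, 0.137], [40, 40, 41]), ([0.467, 0.133, 0.134], [16, 18, 26])]
164 [([0.458, 0.125, 0.134], [51, 49, 51]), ([0.465, 0.124, 0.134], [14, 15, 23])]
165 [([0.458, 0.133, 0.127], [50, 49, 50]), ([0.466, 0.13, 0.127], [36, 38, 46])]
166 [([0.458, 0.131, 0.123], [50, 49, 49]), ([0.466, 0.133, 0.122], [102, 104, 109])]
167 [([0.457, 0.127, 0.121], [57, 58, 58]), ([0.465, 0.125, 0.121], [109, 109, 113])]
168 [([0.457, 0.125, 0.117], [59, 59, 61]), ([0.465, 0.13, 0.115], [47, 47, 51])]
169 [([0.457, 0.128, 0.112], [59, 60, 62]), ([0.465, 0.13, 0.111], [43, 45, 49])]
170 [([0.458, 0.136, 0.105], [48, 50, 54]), ([0.465, 0.127, 0.107], [109, 97, 79])]
171 [([0.459, 0.155, 0.093], [2, 4, 11]), ([0.495, 0.398, -0.004], [243, 214, 168])]
172 [([0.458, 0.148, 0.091], [4, 7, 15]), ([0.491, 0.372, 0.002], [209, 182, 142])]
173 [([0.458, 0.145, 0.088], [0, 2, 11]), ([0.465, 0.14, 0.089], [162, 141, 111])]
174 [([0.456, 0.128, 0.091], [0, 0, 8]), ([0.464, 0.13, 0.089], [132, 115, 91])]
175 [([0.455, 0.119, 0.09], [4, 6, 11]), ([0.462, 0.115, 0.091], [108, 93, 73])]
[[273.28881068 174.35815408]
 [273.83237658 178.63869439]
 [272.82374895 161.10054184]]
```

The fingers shut on nothing. In the side picture their tips (274,170) are at z ≈ 0.105, but the reported TCP of 0.085 puts them at 0.071, so they really end about 33 mm higher than reported. Going 33 mm deeper is safe whichever value is right, so I test it on the bar.

```bash
python3 -m jog '[[[0,0,0],[0,0,0],0.45],[[0,0,0],[0,0,0],0.45],[[0,0,0],[0,0,0],0.45],[[0,0,0],[0,0,0],0.45],[[3,0,15],[0,0,0],0.45],[[3,0,33],[0,0,0],0.45],[[3,0,33],[0,0,0],0.45],[[3,0,33],[0,0,0],0],[[3,0,33],[0,0,0],0],[[3,0,33],[0,0,0],0],[[3,0,33],[0,0,0],0],[[3,0,33],[0,0,0],0]]'
python3 - <<'E'
from h import *
st()
p,d=camera("side")
cv2.imwrite("pics/c3.png",cv2.resize(p[135:190,255:305,::-1],None,fx=12,fy=10,interpolation=cv2.INTER_NEAREST))
E
```

```text
time_s: 3.63
eef_pos: [0.4594, 0.1415, 0.053]
eef_rot: [0.001, 0.721, 0.693, 0.001]
wrist_force: [3.9, -1.1, 0.5]
opening: 0.113
t 3.63 pos [0.4594, 0.1415, 0.053] yawy -0.04 tilt 0.21 F [3.9, -1.1, 0.5] T [-0.05, -0.33, 0.14] op 0.113 q [0.05, 0.19, 1.96, -0.0, 0.99, 0.09]
```

View pics/c3.png

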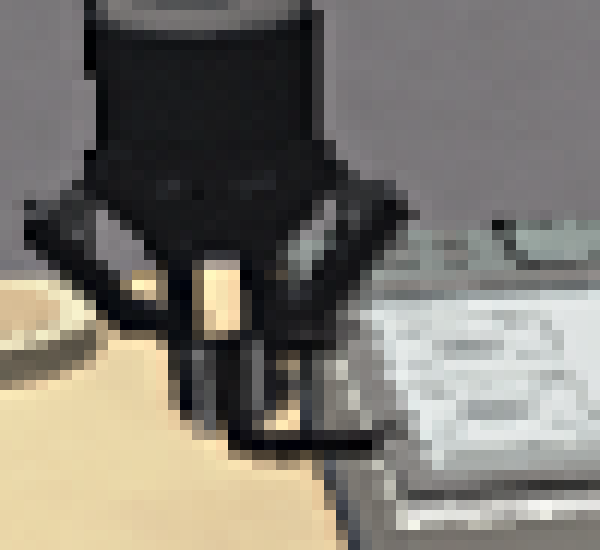

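The opening stopped at 0.113, so the bar is gripped and the reported TCP is about 33 mm too low along the tool. Now I swing the lid along its arc.

```bash
python3 -m jog '[[[0,0.3,-10],[0,0,0],0],[[0,1,-19],[0,0,0],0],[[0,2.2,-28.5],[0,0,0],0],[[0,3.8,-37.7],[0,0,0],0],[[0,6,-47],[0,0,0],0],[[0,8.5,-56.1],[0,0,0],0],[[0,8.5,-56.1],[0,0,0],0]]'
python3 - <<'E'
from h import *
st()
E
```

```text
time_s: 4.27
eef_pos: [0.468, 0.1412, 0.111]
eef_rot: [0.001, 0.721, 0.693, 0.001]
wrist_force: [-2.5, 0.8, 1.7]
opening: 0.115
t 4.27 pos [0.468, 0.1412, 0.111] yawy -0.04 tilt 0.22 F [-2.5, 0.8, 1.7] T [0.06, 0.37, 0.07] op 0.115 q [0.05, 0.11, 1.91, -0.0, 1.12, 0.09]
```

```bash
python3 -m jog '[[[0,6.5,-17.9],[0,0,0],0],[[0,14.8,-35],[0,0,0],0],[[0,24.7,-51.2],[0,0,0],0],[[0,36.2,-66.3],[0,0,0],0],[[0,49.1,-80.2],[0,0,0],0],[[0,63.4,-92.7],[0,0,0],0],[[0,78.8,-103.8],[0,0,0],0],[[0,78.8,-103.8],[0,0,0],0]]'
python3 - <<'E'
from h import *
st()
E
```

```text
time_s: 4.93
eef_pos: [0.547, 0.1391, 0.2183]
eef_rot: [0.001, 0.721, 0.693, 0.002]
wrist_force: [-8.6, 2.9, 14.5]
opening: 0.11
t 4.93 pos [0.547, 0.1391, 0.2183] yawy -0.04 tilt 0.21 F [-8.6, 2.9, 14.5] T [0.43, 1.54, 0.07] op 0.11 q [0.04, 0.15, 1.63, 0.0, 1.36, 0.08]
```

```bash
python3 -m jog '[[[0,16.5,-12],[0,0,0],0],[[0,33.9,-20],[0,0,0],0],[[0,51.9,-26],[0,0,0],0],[[0,60,-28],[0,0,0],0],[[0,60,-28],[0,0,0],0]]'
python3 - <<'E'
from h import *
st()
p,d=camera("side"); crop("side",p,240,90,110,120,6,"pics/s3.png")
E
```

```text
time_s: 5.35
eef_pos: [0.6068, 0.1375, 0.2453]
eef_rot: [-0.001, 0.721, 0.693, 0.001]
wrist_force: [1.0, 4.8, -6.2]
opening: 0.104
t 5.35 pos [0.6068, 0.1375, 0.2453] yawy -0.039 tilt 0.17 F [1.0, 4.8, -6.2] T [0.87, 0.27, 0.15] op 0.104 q [0.03, 0.26, 1.45, 0.0, 1.44, 0.07]
```

View pics/s3.png

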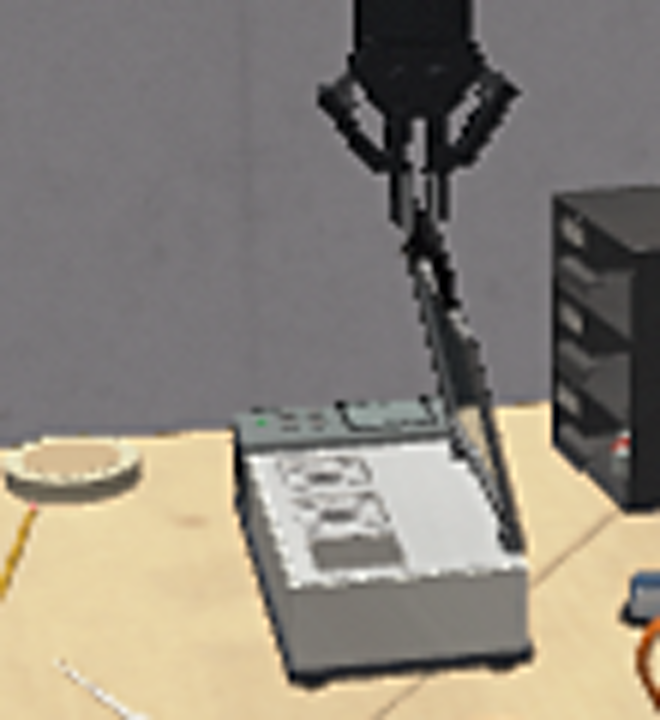

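```bash
python3 -m jog '[[[0,20,-4],[0,0,0],0],[[0,40,-6],[0,0,0],0],[[0,58,-6],[0,0,0],0],[[0,72,-5],[0,0,0],0],[[0,72,-5],[0,0,0],0],[[0,72,-5],[0,0,0],0]]'
python3 - <<'E'
from h import *
st()
p,d=camera("side"); crop("side",p,240,90,110,120,6,"pics/s4.png")
E
```

```text
time_s: 5.9
eef_pos: [0.6785, 0.1355, 0.2502]
eef_rot: [-0.001, 0.721, 0.693, 0.002]
wrist_force: [0.4, 5.2, -3.6]
opening: 0.107
t 5.9 pos [0.6785, 0.1355, 0.2502] yawy -0.039 tilt 0.23 F [0.4, 5.2, -3.6] T [0.72, 0.04, 0.02] op 0.107 q [0.02, 0.41, 1.24, 0.0, 1.49, 0.06]
```

View pics/s4.png

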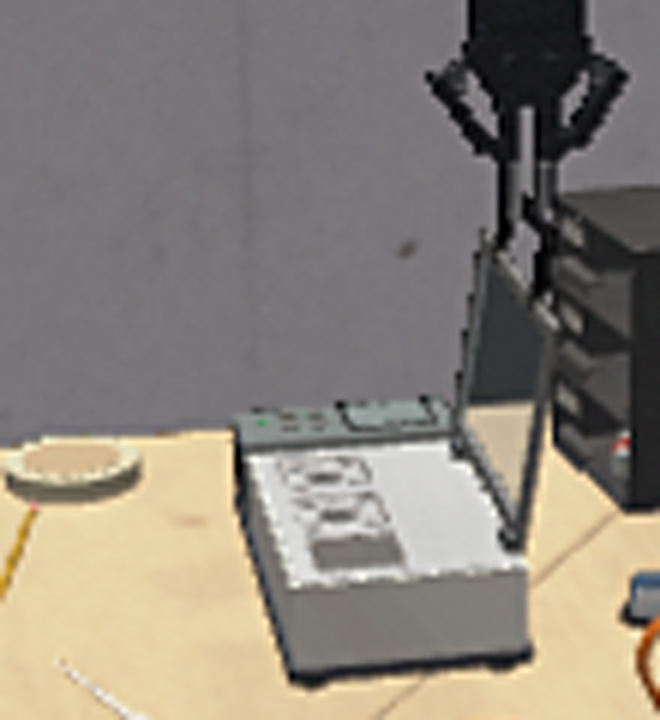

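The lid is open to about 1.7 rad (frame leaning back from (515,545) to (485,240) in the crop). I release the bar, rise and head for the puller.

```bash
python3 -m jog '[[[0,0,0],[0,0,0],0.4],[[0,0,0],[0,0,0],0.4],[[0,0,0],[0,0,0],0.4],[[0,0,-30],[0,0,0],0.4],[[0,0,-70],[0,0,0],0.4],[[0,0,-80],[0,0,0],0.4]]'
python3 - <<'E'
from h import *
st(); goto((.475,-.423,.18),1.85)
E
```

```text
time_s: 6.45
eef_pos: [0.68, 0.1346, 0.3381]
eef_rot: [0.003, 0.721, 0.693, 0.005]
wrist_force: [0.7, 0.8, 2.6]
opening: 0.397
t 6.45 pos [0.68, 0.1346, 0.3381] yawy -0.039 tilt 0.67 F [0.7, 0.8, 2.6] T [-0.01, -0.04, 0.0] op 0.397 q [0.02, 0.37, 1.12, 0.0, 1.64, 0.06]
shift [-565.8, -184.7, 154.1] turn [0.011, 0.008, -1.889] n>= 15.1 q6~ -2.58
```

```bash
python3 -m jog '[[[-38,-12,0],[0,0,-0.12],0.7],[[-76,-25,0],[0,0,-0.24],0.8],[[-114,-37,0],[0,0,-0.36],0.9],[[-152,-50,5],[0,0,-0.48],1],[[-190,-62,10],[0,0,-0.6],1],[[-228,-74,15],[0,0,-0.72],1],[[-266,-87,20],[0,0,-0.84],1],[[-304,-99,25],[0,0,-0.96],1],[[-342,-112,30],[0,0,-1.08],1],[[-380,-124,40],[0,0,-1.2],1],[[-418,-137,50],[0,0,-1.32],1],[[-456,-149,60],[0,0,-1.44],1],[[-494,-161,70],[0,0,-1.56],1],[[-532,-174,80],[0,0,-1.68],1],[[-566,-185,90],[0,0,-1.8],1],[[-566,-185,120],[0.011,0.008,-1.889],1],[[-566,-185,120],[0.011,0.008,-1.889],1],[[-566,-185,120],[0.011,0.008,-1.889],1]]'
python3 - <<'E'
from h import *
st()
p,d=camera("top"); np.save("top1.npy",d);cv2.imwrite("pics/top1.png",p[:,:,::-1]); crop("top",p,150,140,260,120,3,"pics/t5.png")
p,d=camera("side"); crop("side",p,260,140,140,150,5,"pics/s5.png")
E
```

```text
time_s: 7.95
eef_pos: [0.473, -0.423, 0.2127]
eef_rot: [-0.001, -0.137, 0.991, 0.001]
wrist_force: [0.7, 0.8, 1.9]
opening: 0.998
t 7.95 pos [0.473, -0.423, 0.2127] yawy 1.846 tilt 0.19 F [0.7, 0.8, 1.9] T [0.01, 0.03, -0.08] op 0.998 q [-0.92, 0.31, 1.44, -0.0, 1.39, -2.76]
```

View pics/t5.png

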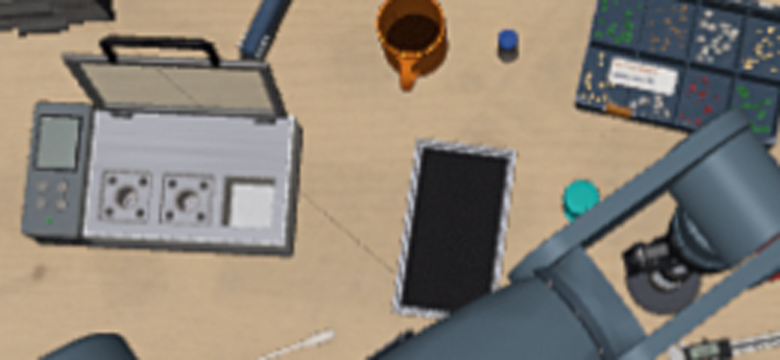

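View pics/s5.png

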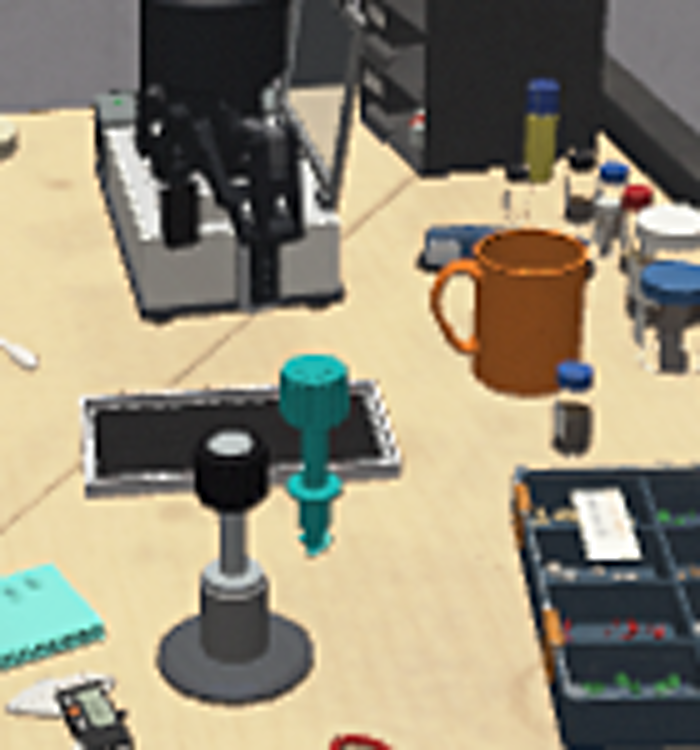

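```bash
cat > meas.py <<'E'
from h import *
def stand(p,d,gx,gy):
    # foot: dark-gray disc seen from top; fit ellipse projected at z≈0.01
    X=cloud("top",d); g=p.astype(int)
    m=((g.max(2)<100)&(abs(X[...,0]-gx)<.07)&(abs(X[...,1]-gy)<.07)&(X[...,2]<.05)).astype(np.uint8)
    c=max(cv2.findContours(m,cv2.RETR_EXTERNAL,cv2.CHAIN_APPROX_NONE)[0],key=cv2.contourArea)
    h=cv2.convexHull(c)[:,0].astype(float)
    P=atz("top",h,0.008)
    (cx,cy),r=cv2.minEnclosingCircle(P[:,:2].astype(np.float32))
    # least squares circle
    A=np.c_[2*P[:,:2],np.ones(len(P))];b=(P[:,:2]**2).sum(1);s=np.linalg.lstsq(A,b,rcond=None)[0]
    return s[:2].round(4),np.sqrt(s[2]+s[0]**2+s[1]**2).round(4),(round(cx,4),round(cy,4),round(r,4))
def knob(p,d,gx,gy):
    X=cloud("top",d); m=(X[...,2]>.133)&(X[...,2]<.16)&(abs(X[...,0]-gx)<.035)&(abs(X[...,1]-gy)<.035)
    v,u=np.nonzero(m); P=atz("top",np.c_[u,v],.144)
    return ((P.max(0)+P.min(0))/2).round(4),(P.max(0)-P.min(0)).round(4), P.mean(0).round(4), np.median(X[m][:,2]).round(4)
E
python3 - <<'E'
from meas import *
p=cv2.imread("pics/top0.png")[:,:,::-1];d=np.load("top0.npy")
print(stand(p,d,.465,-.415)); print(knob(p,d,.475,-.423))
# blocks: bore centres from new picture: dark bore
p=cv2.imread("pics/top1.png")[:,:,::-1]
cv2.imwrite("pics/b.png",cv2.resize(p[190:220,170:250,::-1],None,fx=10,fy=10,interpolation=cv2.INTER_CUBIC))
p,d=camera("side"); s0=cv2.imread("pics/side0.png")
cv2.imwrite("pics/k.png",cv2.resize(p[220:285,290:325,::-1],None,fx=9,fy=9,interpolation=cv2.INTER_CUBIC))
for nm,P in [("knobtop",[.476,-.424,.144]),("knobc",[.476,-.424,.127]),("mouth",[.476,-.424,.056])]: print(nm,((proj("side",P)[0]-[290,220]+.5)*9).round(0))
E
```

```text
(array([ 0.4772, -0.4215]), np.float64(0.0439), (0.4771, -0.4215, 0.0444))
(array([ 0.4762, -0.4225,  0.144 ]), array([0.0396, 0.0426, 0.    ]), array([ 0.475 , -0.4222,  0.144 ]), np.float64(0.1434))
knobtop [138.  81.]
knobc [139. 129.]
mouth [143. 323.]
```

View pics/k.png

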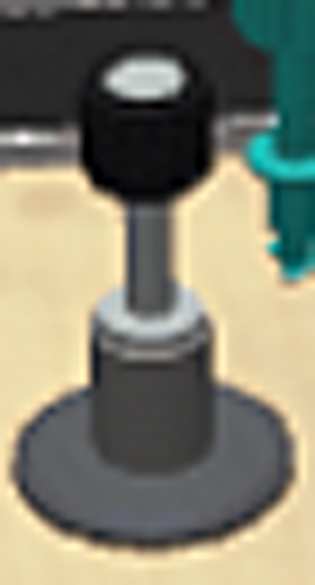

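View pics/b.png

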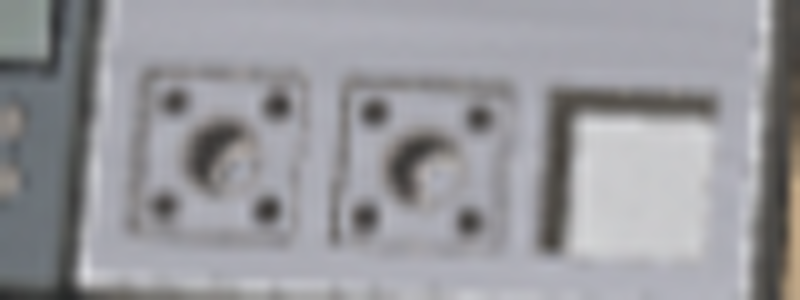

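```bash
python3 - <<'E'
from h import *
c=lambda L:[(170+(a+.5)/10-.5,190+(b+.5)/10-.5) for a,b in L]
print(atz("top",c([(220,155.7),(422,167.5)]),.075).round(4).tolist(), atz("top",c([(222,158),(427,171)]),.075).round(4).tolist())
P=atz("top",c([(174,101),(278,105),(162,207),(266,210),(375,112),(481,118),(364,218),(469,222)]),.075)
for i in (0,4):
    v=P[i]-P[i+1]; w=P[i]-P[i+2]; print(np.degrees([np.arctan2(-v[0],v[1]),np.arctan2(w[1],w[0])]))
st(); goto((.477,-.422,.087))
E
```

```text
[[0.5499, 0.2066, 0.075], [0.5471, 0.1349, 0.075]] [[0.5491, 0.2058, 0.075], [0.5459, 0.1331, 0.075]]
[-1.14427359 -2.37794517]
[-2.18519132 -2.28589764]
t 8.1 pos [0.4755, -0.4232, 0.2165] yawy 1.849 tilt 0.2 F [0.9, 0.4, 0.2] T [-0.05, 0.01, 0.01] op 0.998 q [-0.91, 0.31, 1.44, 0.0, 1.39, -2.76]
shift [-1.6, 1.2, 129.5] turn [-0.003, 0.001, 0.0] n>= 3.1 q6~ -2.57
```

```bash
python3 -m jog '[[[-1.5,1,30],[0,0,0],1],[[-1.5,1,65],[0,0,0],1],[[-1.5,1,100],[0,0,0],1],[[-1.5,1,122],[0,0,0],1],[[-1.5,1,129],[0,0,0],1],[[-1.5,1,129],[0,0,0],1],[[-1.5,1,129],[0,0,0],1]]'
python3 - <<'E'
from h import *
st()
p,d=camera("side"); crop("side",p,270,190,80,110,6,"pics/s6.png")
E
```

```text
time_s: 8.68
eef_pos: [0.4784, -0.4227, 0.0898]
eef_rot: [0.002, -0.139, 0.99, -0.003]
wrist_force: [-0.3, 0.4, -0.1]
opening: 1.0
t 8.68 pos [0.4784, -0.4227, 0.0898] yawy 1.85 tilt 0.38 F [-0.3, 0.4, -0.1] T [0.01, -0.03, 0.01] op 1.0 q [-0.91, 0.44, 1.54, 0.0, 1.16, -2.76]
```

View pics/s6.png

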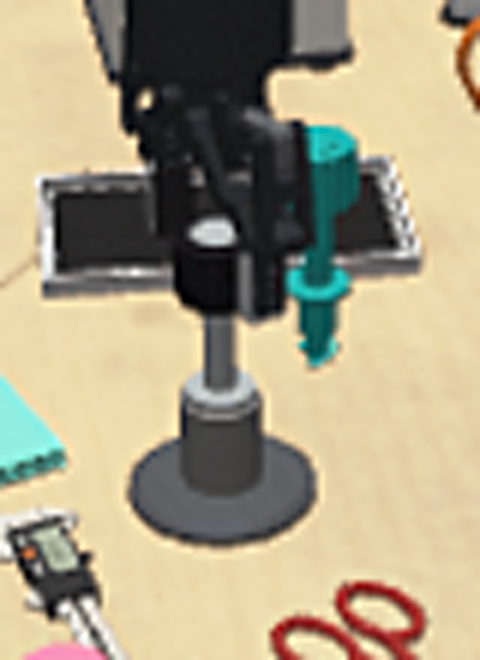

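```bash
python3 -m jog '[[[0,0,1],[0,0,0],0],[[0,0,1],[0,0,0],0],[[0,0,1],[0,0,0],0],[[0,0,1],[0,0,0],0],[[0,0,1],[0,0,0],0],[[0,0,1],[0,0,0],0]]'
python3 - <<'E'
from h import *
st()
p,d=camera("side"); crop("side",p,270,190,80,110,6,"pics/s7.png")
E
```

```text
time_s: 9.23
eef_pos: [0.4791, -0.4239, 0.0908]
eef_rot: [0.003, -0.139, 0.99, -0.004]
wrist_force: [0.1, 1.3, 6.0]
opening: 0.452
t 9.23 pos [0.4791, -0.4239, 0.0908] yawy 1.85 tilt 0.57 F [0.1, 1.3, 6.0] T [0.26, 0.07, 0.02] op 0.452 q [-0.91, 0.44, 1.54, 0.0, 1.16, -2.76]
```

View pics/s7.png

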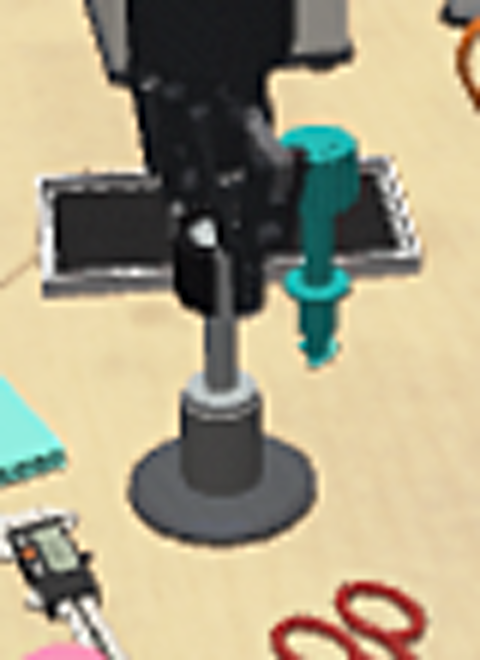

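```bash
python3 -m jog '[[[0,0,-10],[0,0,0],0],[[0,0,-25],[0,0,0],0],[[0,0,-40],[0,0,0],0],[[0,0,-60],[0,0,0],0],[[0,0,-90],[0,0,0],0],[[0,0,-125],[0,0,0],0],[[0,0,-150],[0,0,0],0],[[0,0,-150],[0,0,0],0]]'
python3 - <<'E'
from h import *
st(); goto((.549,.206,.24),3.0)
p,d=camera("side"); crop("side",p,270,140,80,150,5,"pics/s8.png")
E
```

```text
time_s: 9.95
eef_pos: [0.4801, -0.4253, 0.2486]
eef_rot: [0.005, -0.139, 0.99, -0.009]
wrist_force: [1.0, -0.2, -0.2]
opening: 0.454
t 9.95 pos [0.4801, -0.4253, 0.2486] yawy 1.85 tilt 1.2 F [1.0, -0.2, -0.2] T [-0.06, -0.04, -0.02] op 0.454 q [-0.91, 0.28, 1.41, 0.0, 1.43, -2.76]
shift [-240.0, 588.0, -0.8] turn [-0.022, -0.004, -1.15] n>= 15.2 q6~ -2.64
```

View pics/s8.png

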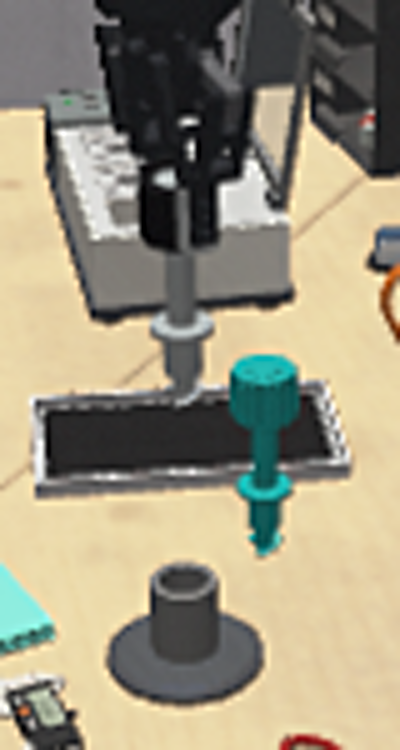

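```bash
python3 -m jog '[[[-15,37,0],[0,0,-0.07],0],[[-30,74,0],[0,0,-0.14],0],[[-45,110,0],[0,0,-0.21],0],[[-60,147,0],[0,0,-0.29],0],[[-75,184,0],[0,0,-0.36],0],[[-90,220,0],[0,0,-0.43],0],[[-105,257,0],[0,0,-0.5],0],[[-120,294,0],[0,0,-0.58],0],[[-135,331,0],[0,0,-0.65],0],[[-150,368,0],[0,0,-0.72],0],[[-165,404,0],[0,0,-0.79],0],[[-180,441,0],[0,0,-0.86],0],[[-195,478,0],[0,0,-0.94],0],[[-210,515,0],[0,0,-1.01],0],[[-225,551,0],[0,0,-1.08],0],[[-240,588,0],[-0.022,-0.004,-1.15],0],[[-240,588,0],[-0.022,-0.004,-1.15],0],[[-240,588,0],[-0.022,-0.004,-1.15],0],[[-240,588,0],[-0.022,-0.004,-1.15],0]]'
python3 - <<'E'
from h import *
st(); goto((.549,.206,.17),3.0)
p,d=camera("top"); cv2.imwrite("pics/t9.png",cv2.resize(p[160:240,150:270,::-1],None,fx=6,fy=6,interpolation=cv2.INTER_CUBIC))
p,d=camera("side"); crop("side",p,240,90,110,120,6,"pics/s9.png")
E
```

```text
time_s: 11.58
eef_pos: [0.5471, 0.2068, 0.2358]
eef_rot: [-0.001, -0.655, 0.755, 0.003]
wrist_force: [-0.2, -1.1, -0.6]
opening: 0.454
t 11.58 pos [0.5471, 0.2068, 0.2358] yawy 3.0 tilt 0.35 F [-0.2, -1.1, -0.6] T [0.0, 0.01, 0.0] op 0.454 q [0.16, 0.19, 1.55, 0.0, 1.41, -2.84]
shift [0.6, -2.3, 65.8] turn [0.006, 0.001, 0.0] n>= 1.6 q6~ -2.64
```

View pics/s9.png

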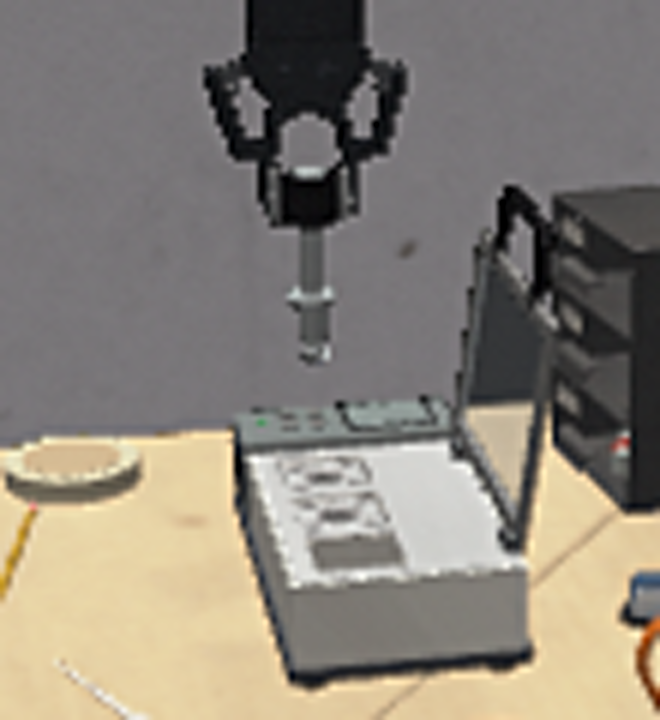

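View pics/t9.png

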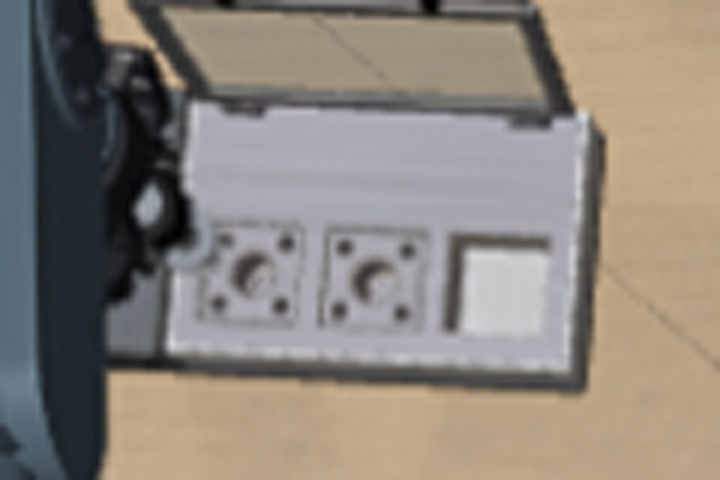

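```bash
python3 - <<'E'
from h import *
e=np.array([.5471,.2068,.2358])
for dz in (.036+.017,.036-.071,.036-.114):
    P=e+[0,0,dz]; print(((proj("top",P)[0]-[150,160]+.5)*6).round(0),((proj("side",P)[0]-[240,90]+.5)*6).round(0))
print("bore1",((proj("side",[.549,.206,.075])[0]-[240,90]+.5)*6).round(0),"bore2",((proj("side",[.5465,.134,.075])[0]-[240,90]+.5)*6).round(0))
p,d=camera("side")
cv2.imwrite("pics/s10.png",cv2.resize(p[110:180,270:320,::-1],None,fx=12,fy=8,interpolation=cv2.INTER_CUBIC))
f=lambda P:((proj("side",P)[0]-[270,110]+.5)*[12,8]).round(0)
print(f([.549,.206,.075]),f([.5465,.134,.075]),[f(e+[0,0,z]) for z in (.053,.036-.071,.036-.114)])
E
```

```text
[139. 203.] [307. 172.]
[189. 237.] [312. 301.]
[212. 252.] [314. 362.]
bore1 [321. 475.] bore2 [336. 514.]
[282. 474.] [311. 525.] [array([255.,  70.]), array([264., 241.]), array([268., 322.])]
```

View pics/s10.png

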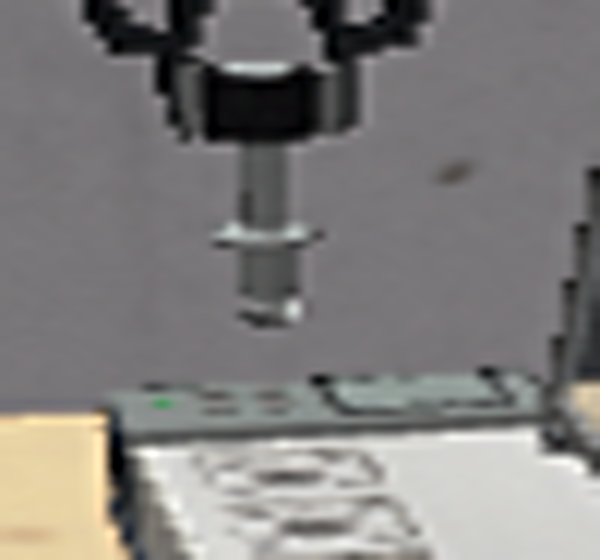

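```bash
python3 - <<'E'
from h import *
goto((.5497,.206,.160),3.0)
E
python3 -m jog '[[[0.6,-2.8,30],[0,0,0],0],[[0.6,-2.8,60],[0,0,0],0],[[0.6,-2.8,74],[0.006,0,0],0],[[0.6,-2.8,74],[0.006,0,0],0],[[0.6,-2.8,74],[0.006,0,0],0],[[0.6,-2.8,74],[0.006,0,0],0]]'
python3 - <<'E'
from h import *
st(); goto((.5497,.206,.130),3.0)
p,d=camera("side")
cv2.imwrite("pics/s11.png",cv2.resize(p[110:180,270:320,::-1],None,fx=12,fy=8,interpolation=cv2.INTER_CUBIC))
E
```

```text
shift [-0.3, -2.0, 77.0] turn [0.004, 0.002, -0.002] n>= 1.8 q6~ -2.64
time_s: 12.23
eef_pos: [0.5515, 0.2045, 0.1646]
eef_rot: [0.002, -0.654, 0.756, -0.001]
wrist_force: [-0.1, -0.1, -1.8]
opening: 0.452
t 12.23 pos [0.5515, 0.2045, 0.1646] yawy 2.997 tilt 0.29 F [-0.1, -0.1, -1.8] T [-0.03, -0.02, 0.01] op 0.452 q [0.15, 0.25, 1.62, 0.0, 1.26, -2.84]
shift [-1.2, 2.2, 34.6] turn [-0.004, 0.003, -0.003] n>= 0.8 q6~ -2.64
```

View pics/s11.png

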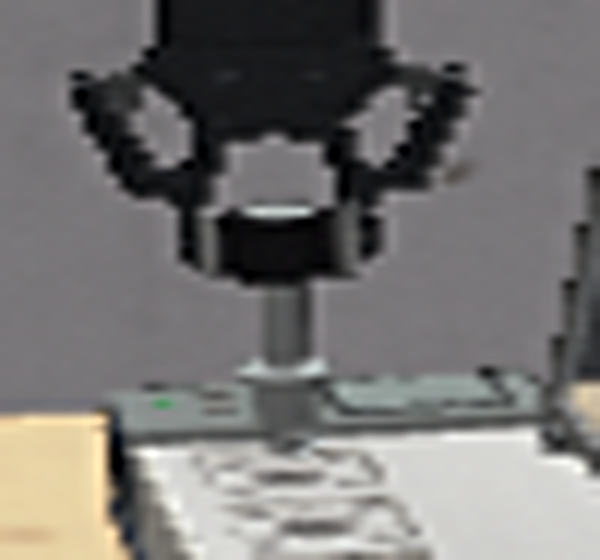

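```bash
python3 -m jog '[[[-1,1,8],[0,0,0],0],[[-1,1,14],[0,0,0],0],[[-1,1,18],[0,0,0],0],[[-1,1,22],[0,0,0],0],[[-1,1,22],[0,0,0],0]]'
python3 -c "
from h import *
st(); goto((.5497,.206,.130),3.0)"
```

```text
time_s: 12.7
eef_pos: [0.5503, 0.2058, 0.1418]
eef_rot: [0.002, -0.654, 0.756, -0.0]
wrist_force: [-0.2, 0.3, -2.6]
opening: 0.454
t 12.7 pos [0.5503, 0.2058, 0.1418] yawy 2.997 tilt 0.24 F [-0.2, 0.3, -2.6] T [0.02, -0.02, -0.02] op 0.454 q [0.16, 0.28, 1.64, 0.0, 1.22, -2.84]
shift [-0.1, 0.6, 11.8] turn [-0.003, 0.003, -0.003] n>= 0.3 q6~ -2.64
```

Tip now about 11 mm below the block's top, no contact. I continue down to the thread.

```bash
python3 -m jog '[[[0,0,5],[0,0,0],0],[[0,0,10],[0,0,0],0],[[0,0,13],[0,0,0],0],[[0,0,16],[0,0,0],0],[[0,0,18],[0,0,0],0],[[0,0,19],[0,0,0],0],[[0,0,19],[0,0,0],0]]'
python3 -c "
from h import *
st()"
```

```text
time_s: 13.28
eef_pos: [0.5506, 0.2058, 0.1229]
eef_rot: [0.002, -0.654, 0.756, -0.001]
wrist_force: [1.0, -0.2, -1.9]
opening: 0.454
t 13.28 pos [0.5506, 0.2058, 0.1229] yawy 2.997 tilt 0.26 F [1.0, -0.2, -1.9] T [-0.09, -0.28, 0.02] op 0.454 q [0.16, 0.3, 1.65, 0.0, 1.18, -2.84]
```

```bash
python3 -m jog '[[[0,0,1],[0,0,0],0],[[0,0,2],[0,0,0],0],[[0,0,3],[0,0,0],0],[[0,0,3],[0,0,0],0]]'
python3 -c "
from h import *
st()"
```

```text
time_s: 13.62
eef_pos: [0.5511, 0.206, 0.1222]
eef_rot: [0.003, -0.654, 0.756, -0.001]
wrist_force: [-4.6, -1.4, 12.0]
opening: 0.451
t 13.62 pos [0.5511, 0.206, 0.1222] yawy 2.997 tilt 0.33 F [-4.6, -1.4, 12.0] T [-0.17, 1.22, 0.08] op 0.451 q [0.16, 0.3, 1.65, 0.0, 1.18, -2.84]
```

```bash
python3 -m jog '[[[0,0,2],[0,0,0.12],0],[[0,0,2],[0,0,0.24],0],[[0,0,2],[0,0,0.36],0],[[0,0,2],[0,0,0.48],0],[[0,0,2],[0,0,0.6],0],[[0,0,2],[0,0,0.72],0],[[0,0,2],[0,0,0.84],0],[[0,0,2],[0,0,0.96],0],[[0,0,2],[0,0,1.08],0],[[0,0,2],[0,0,1.2],0]]'
python3 -c "
from h import *
st()"
```

```text
time_s: 14.45
eef_pos: [0.5508, 0.2059, 0.12]
eef_rot: [0.002, -0.11, 0.994, 0.001]
wrist_force: [-0.9, 0.0, -2.5]
opening: 0.452
t 14.45 pos [0.5508, 0.2059, 0.12] yawy 1.791 tilt 0.29 F [-0.9, 0.0, -2.5] T [-0.15, -0.02, 0.07] op 0.452 q [0.16, 0.3, 1.66, 0.0, 1.18, -1.64]
```

```bash
python3 -m jog '[[[0,0,1.5],[0,0,0.12],0],[[0,0,2],[0,0,0.24],0],[[0,0,2.3],[0,0,0.36],0],[[0,0,2.7],[0,0,0.48],0],[[0,0,3],[0,0,0.6],0],[[0,0,3.4],[0,0,0.72],0],[[0,0,3.8],[0,0,0.84],0],[[0,0,4.2],[0,0,0.96],0],[[0,0,4.6],[0,0,1.08],0],[[0,0,5],[0,0,1.2],0]]'
python3 -c "
from h import *
st()"
```

```text
time_s: 15.28
eef_pos: [0.5506, 0.206, 0.115]
eef_rot: [0.001, 0.473, 0.881, 0.002]
wrist_force: [-0.4, 0.4, -0.4]
opening: 0.454
t 15.28 pos [0.5506, 0.206, 0.115] yawy 0.585 tilt 0.27 F [-0.4, 0.4, -0.4] T [-0.0, -0.01, 0.01] op 0.454 q [0.16, 0.31, 1.66, 0.0, 1.17, -0.43]
```

```bash
python3 -m jog '[[[0,0,1],[0,0,0.12],0],[[0,0,1.5],[0,0,0.24],0],[[0,0,1.9],[0,0,0.36],0],[[0,0,2.3],[0,0,0.48],0],[[0,0,2.7],[0,0,0.6],0],[[0,0,3.1],[0,0,0.72],0],[[0,0,3.5],[0,0,0.84],0],[[0,0,3.9],[0,0,0.96],0],[[0,0,4.3],[0,0,1.08],0],[[0,0,4.7],[0,0,1.2],0]]'
python3 -c "
from h import *
st()"
```

```text
time_s: 16.12
eef_pos: [0.551, 0.2063, 0.1111]
eef_rot: [0.0, 0.889, 0.458, 0.003]
wrist_force: [-0.1, -0.4, 2.8]
opening: 0.453
t 16.12 pos [0.551, 0.2063, 0.1111] yawy -0.62 tilt 0.34 F [-0.1, -0.4, 2.8] T [0.02, 0.13, -0.02] op 0.453 q [0.16, 0.31, 1.66, 0.0, 1.16, 0.78]
```

```bash
python3 -m jog '[[[0,0,0.5],[0,0,0.12],0],[[0,0,0.9],[0,0,0.24],0],[[0,0,1.3],[0,0,0.36],0],[[0,0,1.7],[0,0,0.48],0],[[0,0,2],[0,0,0.6],0]]'
python3 -c "
from h import *
st()"
python3 -m jog '[[[0,0,0.5],[0,0,0.12],0],[[0,0,0.9],[0,0,0.24],0],[[0,0,1.3],[0,0,0.36],0],[[0,0,1.6],[0,0,0.48],0],[[0,0,1.9],[0,0,0.6],0]]'
python3 - <<'E'
from h import *
st()
p,d=camera("side")
cv2.imwrite("pics/s12.png",cv2.resize(p[110:180,270:320,::-1],None,fx=12,fy=8,interpolation=cv2.INTER_CUBIC))
E
```

```text
time_s: 16.53
eef_pos: [0.5514, 0.2064, 0.1098]
eef_rot: [-0.001, 0.985, 0.171, 0.003]
wrist_force: [-0.7, -0.4, 3.3]
opening: 0.449
t 16.53 pos [0.5514, 0.2064, 0.1098] yawy -1.226 tilt 0.38 F [-0.7, -0.4, 3.3] T [-0.1, 0.19, 0.02] op 0.449 q [0.16, 0.32, 1.66, 0.0, 1.16, 1.38]
time_s: 16.95
eef_pos: [0.5517, 0.2069, 0.1095]
eef_rot: [-0.002, 0.992, -0.13, 0.003]
wrist_force: [-2.8, 0.9, 7.9]
opening: 0.457
t 16.95 pos [0.5517, 0.2069, 0.1095] yawy -1.831 tilt 0.44 F [-2.8, 0.9, 7.9] T [0.11, 0.66, 0.91] op 0.457 q [0.16, 0.32, 1.66, 0.0, 1.16, 1.99]
```

View pics/s12.png

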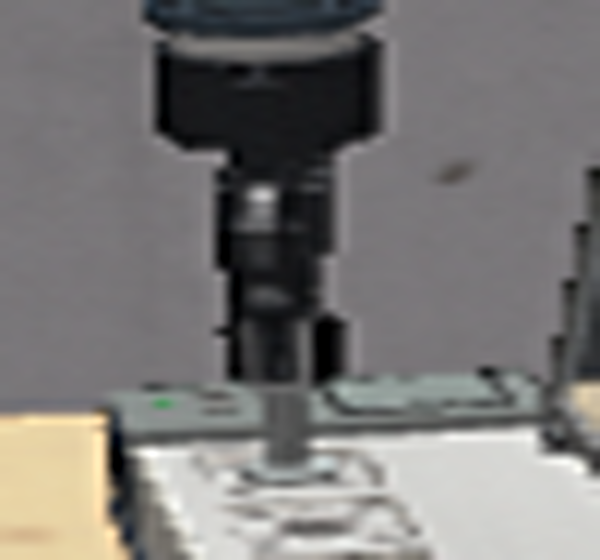

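```bash
python3 -m jog '[[[0,0,-0.5],[0,0,-0.1],0],[[0,0,-2],[0,0,-0.1],0],[[0,0,-5],[0,0,-0.1],0],[[0,0,-10],[0,0,-0.1],0],[[0,0,-15],[0,0,-0.1],0],[[0,0,-20],[0,0,-0.1],0],[[0,0,-20],[0,0,-0.1],0]]'
python3 - <<'E'
from h import *
st()
p,d=camera("side")
cv2.imwrite("pics/s13.png",cv2.resize(p[110:180,270:320,::-1],None,fx=12,fy=8,interpolation=cv2.INTER_CUBIC))
E
```

```text
time_s: 17.58
eef_pos: [0.5518, 0.2069, 0.1307]
eef_rot: [-0.002, 0.996, -0.084, 0.004]
wrist_force: [-2.9, 0.4, -2.7]
opening: 0.451
t 17.58 pos [0.5518, 0.2069, 0.1307] yawy -1.74 tilt 0.48 F [-2.9, 0.4, -2.7] T [0.0, 0.53, -0.15] op 0.451 q [0.16, 0.29, 1.65, 0.0, 1.2, 1.89]
```

View pics/s13.png

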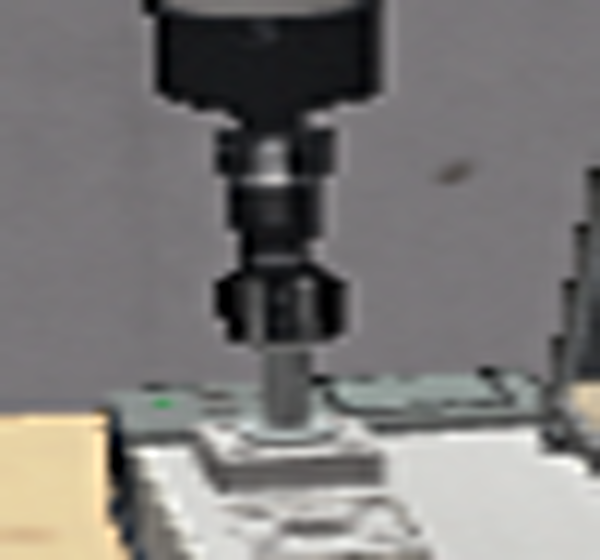

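```bash
python3 -m jog '[[[-1,0,-10],[0,0,0],0],[[-1,0,-22],[0,0,0],0],[[-1,0,-35],[0,0,0],0],[[-1,0,-50],[0,0,0],0],[[-1,0,-70],[0,0,0],0],[[-1,0,-90],[0,0,0],0],[[-1,0,-90],[0,0,0],0]]'
python3 - <<'E'
from h import *
st()
p,d=camera("side");crop("side",p,240,90,110,120,6,"pics/s14.png")
p,d=camera("top");crop("top",p,150,140,260,120,3,"pics/t14.png");np.save("top2.npy",d);cv2.imwrite("pics/top2.png",p[:,:,::-1])
E
```

```text
time_s: 18.22
eef_pos: [0.553, 0.2073, 0.2268]
eef_rot: [-0.003, 0.996, -0.084, 0.008]
wrist_force: [1.4, 0.5, -3.8]
opening: 0.448
t 18.22 pos [0.553, 0.2073, 0.2268] yawy -1.739 tilt 1.01 F [1.4, 0.5, -3.8] T [0.05, -0.14, 0.02] op 0.448 q [0.16, 0.19, 1.57, 0.0, 1.37, 1.9]
```

View pics/s14.png

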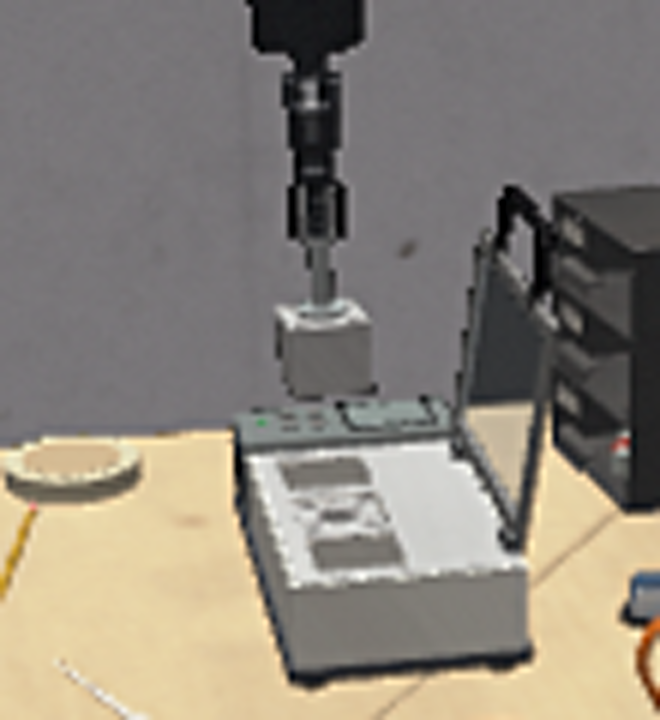

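View pics/t14.png

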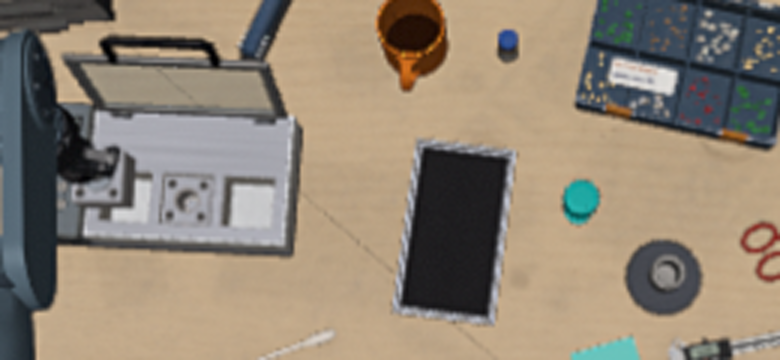

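```bash
python3 - <<'E'
from h import *
d=np.load("top2.npy");X=cloud("top",d)
v,u=np.mgrid[135:175,270:305]; P=X[135:175,270:305].reshape(-1,3);P=P[(P[:,2]>.03)&(P[:,2]<.13)]
print("mug",P.min(0).round(3),P.max(0).round(3))
goto((.5697,-.1792,.20),-3.40)
E
```

```text
mug [ 0.683 -0.16   0.03 ] [ 0.796 -0.079  0.109]
shift [83.3, 377.5, 20.5] turn [-0.012, -0.003, 1.66] n>= 13.3 q6~ 3.09
```

```bash
python3 -m jog '[[[6,25,0],[0,0,0.11],0],[[11,50,0],[0,0,0.22],0],[[17,76,0],[0,0,0.33],0],[[22,101,0],[0,0,0.44],0],[[28,126,0],[0,0,0.55],0],[[33,151,0],[0,0,0.66],0],[[39,176,0],[0,0,0.77],0],[[44,201,0],[0,0,0.88],0],[[50,227,0],[0,0,1.0],0],[[55,252,0],[0,0,1.11],0],[[61,277,0],[0,0,1.22],0],[[67,302,0],[0,0,1.33],0],[[72,327,0],[0,0,1.44],0],[[78,352,0],[0,0,1.55],0],[[83,377.5,10],[-0.012,-0.003,1.66],0],[[83,377.5,20],[-0.012,-0.003,1.66],0],[[83,377.5,20],[-0.012,-0.003,1.66],0],[[83,377.5,20],[-0.012,-0.003,1.66],0]]'
python3 - <<'E'
from h import *
st(); goto((.5697,-.1792,.1),2.883)
p,d=camera("side");crop("side",p,260,120,100,130,6,"pics/s15.png")
p,d=camera("top");crop("top",p,250,140,160,120,5,"pics/t15.png")
E
```

```text
time_s: 19.82
eef_pos: [0.5679, -0.1781, 0.1982]
eef_rot: [-0.001, -0.611, 0.792, 0.003]
wrist_force: [0.1, -0.5, -5.8]
opening: 0.448
t 19.82 pos [0.5679, -0.1781, 0.1982] yawy 2.884 tilt 0.3 F [0.1, -0.5, -5.8] T [0.01, 0.0, 0.0] op 0.448 q [-0.5, 0.24, 1.56, 0.0, 1.34, 2.89]
shift [0.9, -2.5, 98.2] turn [0.005, 0.002, 0.001] n>= 2.4 q6~ 3.1
```

View pics/s15.png

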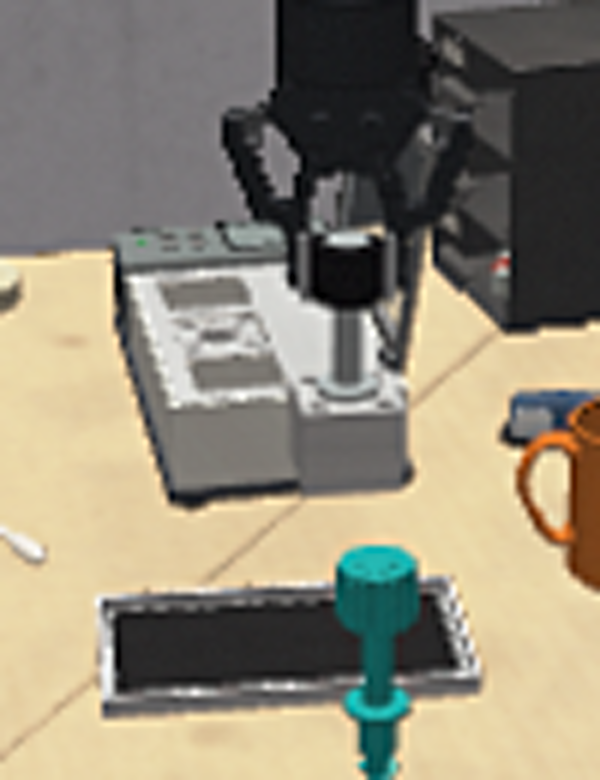

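View pics/t15.png

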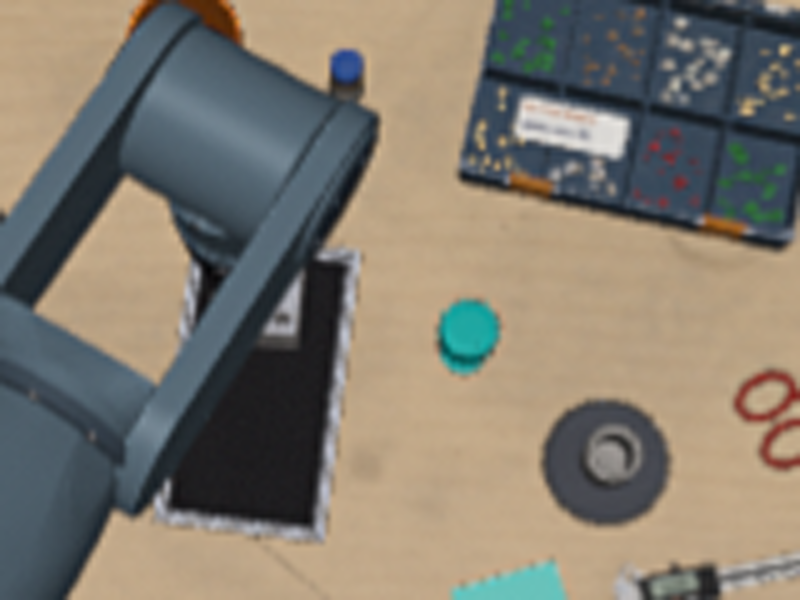

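```bash
python3 -m jog '[[[0.5,-1.5,30],[0.004,0,0],0],[[0.5,-1.5,60],[0.004,0,0],0],[[0.5,-1.5,85],[0.004,0,0],0],[[0.5,-1.5,97],[0.004,0,0],0],[[0.5,-1.5,103],[0.004,0,0],0],[[0.5,-1.5,106],[0.004,0,0],0],[[0.5,-1.5,108],[0.004,0,0],0],[[0.5,-1.5,109],[0.004,0,0],0],[[0.5,-1.5,109],[0.004,0,0],0]]'
python3 - <<'E'
from h import *
st()
p,d=camera("side");crop("side",p,260,120,100,130,6,"pics/s16.png")
E
```

```text
time_s: 20.67
eef_pos: [0.5714, -0.1791, 0.0926]
eef_rot: [0.002, -0.611, 0.792, -0.002]
wrist_force: [0.5, 1.1, -5.6]
opening: 0.455
t 20.67 pos [0.5714, -0.1791, 0.0926] yawy 2.886 tilt 0.31 F [0.5, 1.1, -5.6] T [0.02, 0.07, 0.06] op 0.455 q [-0.5, 0.36, 1.64, 0.0, 1.13, 2.89]
```

View pics/s16.png

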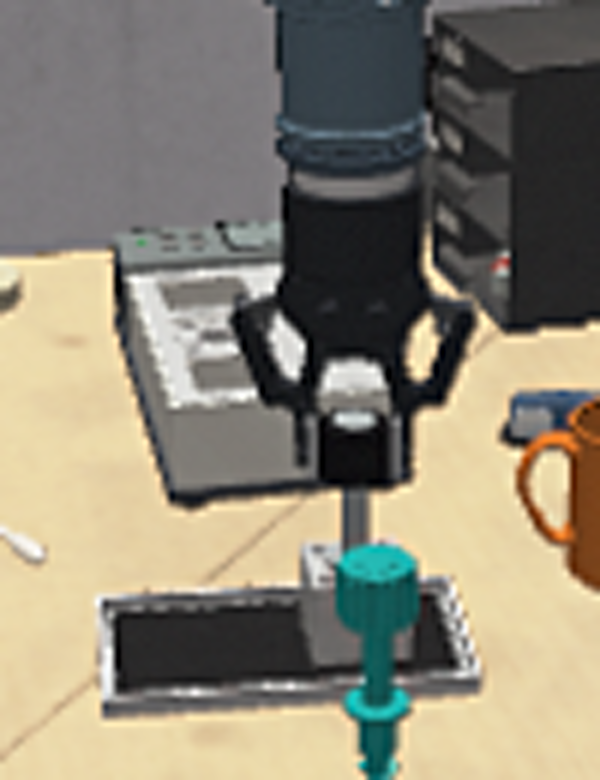

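```bash
python3 -m jog '[[[0,0,1],[0,0,0],0],[[0,0,2],[0,0,0],0],[[0,0,2.5],[0,0,0],0],[[0,0,3],[0,0,0],0],[[0,0,3],[0,0,0],0]]'
python3 -c "
from h import *
st()"
```

```text
time_s: 21.13
eef_pos: [0.5716, -0.1795, 0.0904]
eef_rot: [0.002, -0.611, 0.792, -0.002]
wrist_force: [-2.6, 0.6, 2.2]
opening: 0.453
t 21.13 pos [0.5716, -0.1795, 0.0904] yawy 2.886 tilt 0.34 F [-2.6, 0.6, 2.2] T [0.11, 0.46, 0.0] op 0.453 q [-0.5, 0.36, 1.64, 0.0, 1.13, 2.89]
```

```bash
python3 -m jog '[[[0,0,1],[0,0,-0.12],0],[[0,0,0.8],[0,0,-0.24],0],[[0,0,0.5],[0,0,-0.36],0],[[0,0,0.1],[0,0,-0.48],0],[[0,0,-0.3],[0,0,-0.6],0],[[0,0,-0.7],[0,0,-0.72],0],[[0,0,-1.1],[0,0,-0.84],0],[[0,0,-1.4],[0,0,-0.96],0],[[0,0,-1.8],[0,0,-1.08],0],[[0,0,-2.2],[0,0,-1.2],0]]'
python3 - <<'E'
from h import *
st()
p,d=camera("side");crop("side",p,290,190,70,60,8,"pics/s17.png")
E
```

```text
time_s: 21.97
eef_pos: [0.5714, -0.1793, 0.0921]
eef_rot: [-0.0, 0.952, -0.306, 0.003]
wrist_force: [0.4, 0.6, -5.1]
opening: 0.453
t 21.97 pos [0.5714, -0.1793, 0.0921] yawy -2.192 tilt 0.31 F [0.4, 0.6, -5.1] T [-0.02, -0.0, -0.05] op 0.453 q [-0.5, 0.36, 1.64, 0.0, 1.13, 1.69]
```

View pics/s17.png

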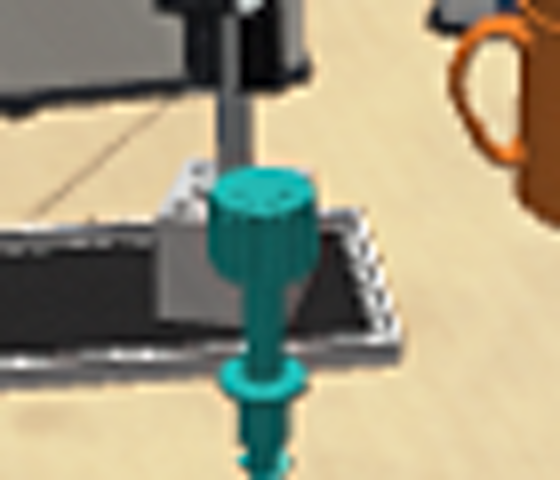

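```bash
python3 -m jog '[[[0,0,1],[0,0,0],0],[[0,0,2],[0,0,0],0],[[0,0,3],[0,0,0],0],[[0,0,3],[0,0,0],0]]'
python3 - <<'E'
from h import *
st()
p,d=camera("side");crop("side",p,290,190,70,60,8,"pics/s18.png")
E
```

```text
time_s: 22.35
eef_pos: [0.572, -0.1798, 0.0905]
eef_rot: [-0.0, 0.953, -0.303, 0.003]
wrist_force: [-2.3, 0.3, 3.9]
opening: 0.45
t 22.35 pos [0.572, -0.1798, 0.0905] yawy -2.187 tilt 0.39 F [-2.3, 0.3, 3.9] T [0.15, 0.45, 0.01] op 0.45 q [-0.5, 0.36, 1.64, 0.0, 1.13, 1.68]
```

View pics/s18.png

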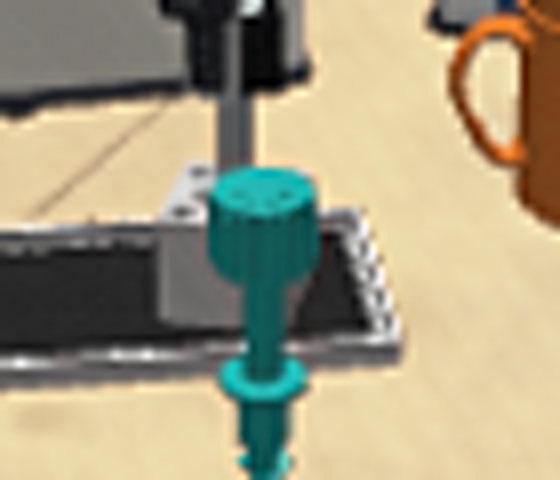

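```bash
python3 -m jog '[[[0,0,4],[0,0,0],0],[[0,0,8],[0,0,0],0],[[0,0,8],[0,0,-0.1],0],[[0,0,8],[0,0,-0.2],0],[[0,0,8],[0,0,-0.3],0],[[0,0,8],[0,0,-0.4],0]]'
python3 - <<'E'
from h import *
st()
p,d=camera("side");crop("side",p,290,190,70,60,8,"pics/s19.png")
E
```

```text
time_s: 22.9
eef_pos: [0.5787, -0.1831, 0.0896]
eef_rot: [0.003, 0.994, -0.107, 0.011]
wrist_force: [3.8, -0.5, 21.8]
opening: 0.456
t 22.9 pos [0.5787, -0.1831, 0.0896] yawy -1.785 tilt 1.36 F [3.8, -0.5, 21.8] T [0.47, -1.21, -0.4] op 0.456 q [-0.5, 0.37, 1.64, 0.0, 1.11, 1.28]
```

View pics/s19.png

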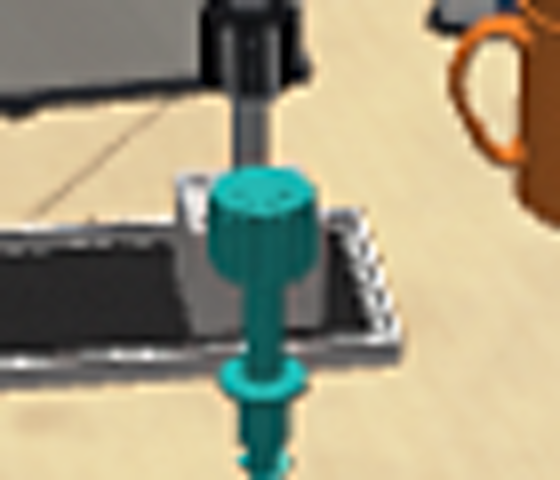

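```bash
python3 -c "
from h import *
goto((.570,-.179,.0895),-1.785)"
python3 -m jog '[[[-4,-1,-1],[0,0,0],0],[[-8,-2,-1],[0.02,-0.013,0],0],[[-8,-2,-1],[0.02,-0.013,0],0]]'
python3 - <<'E'
from h import *
st();goto((.560,-.176,.078))
E
```

```text
shift [-9.5, -2.2, -0.1] turn [0.004, -0.024, 0.006] n>= 0.2 q6~ 1.48
time_s: 23.2
eef_pos: [0.5704, -0.1788, 0.0903]
eef_rot: [-0.009, 0.994, -0.104, 0.005]
wrist_force: [-1.5, 3.6, 8.5]
opening: 0.455
t 23.2 pos [0.5704, -0.1788, 0.0903] yawy -1.78 tilt 1.15 F [-1.5, 3.6, 8.5] T [0.67, 0.18, -0.02] op 0.455 q [-0.51, 0.36, 1.65, 0.02, 1.13, 1.26]
shift [-10.9, -0.4, 12.2] turn [-0.018, -0.008, -0.0] n>= 0.4 q6~ 1.47
```

```bash
python3 -m jog '[[[-4,0,6],[-0.018,-0.008,0],0],[[-8,0,14],[-0.018,-0.008,0],0],[[-8,0,14],[-0.018,-0.008,0],0],[[-8,0,14],[-0.018,-0.008,0],0]]'
python3 -c "
from h import *
st()"
python3 -m jog '[[[-7,0,12],[0,0,-0.1],0],[[-7,0,12],[0,0,-0.2],0],[[-7,0,12],[0,0,-0.3],0]]'
python3 - <<'E'
from h import *
st()
p,d=camera("side");crop("side",p,290,190,70,60,8,"pics/s20.png")
E
```

```text
time_s: 23.53
eef_pos: [0.5704, -0.1792, 0.089]
eef_rot: [0.002, 0.994, -0.105, 0.008]
wrist_force: [-10.9, 12.0, 66.9]
opening: 0.456
t 23.53 pos [0.5704, -0.1792, 0.089] yawy -1.78 tilt 0.98 F [-10.9, 12.0, 66.9] T [2.24, 1.83, 0.0] op 0.456 q [-0.5, 0.35, 1.66, 0.0, 1.11, 1.27]
time_s: 23.78
eef_pos: [0.5708, -0.1794, 0.0891]
eef_rot: [0.006, 0.999, 0.047, 0.015]
wrist_force: [-11.7, 12.1, 66.2]
opening: 0.453
t 23.78 pos [0.5708, -0.1794, 0.0891] yawy -1.478 tilt 1.89 F [-11.7, 12.1, 66.2] T [3.22, 2.17, -0.27] op 0.453 q [-0.51, 0.34, 1.67, 0.01, 1.09, 0.97]
```

View pics/s20.png

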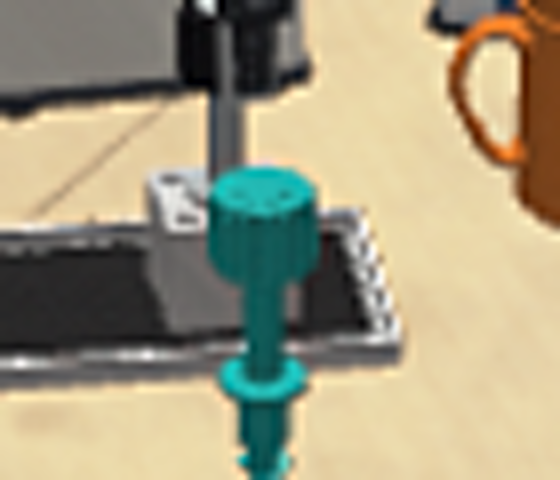

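```bash
python3 -m jog '[[[-4,0,7],[0.01,-0.01,-0.1],0],[[-4,0,7],[0.01,-0.01,-0.2],0],[[-4,0,6],[0.01,-0.01,-0.3],0],[[-4,0,6],[0.01,-0.01,-0.4],0],[[-4,0,6],[0.01,-0.01,-0.5],0],[[-4,0,6],[0.01,-0.01,-0.6],0]]'
python3 - <<'E'
from h import *
st()
p,d=camera("side");crop("side",p,290,190,70,60,8,"pics/s21.png")
E
```

```text
time_s: 24.33
eef_pos: [0.5694, -0.1781, 0.0893]
eef_rot: [0.005, 0.939, 0.344, 0.01]
wrist_force: [-8.8, 15.1, 44.8]
opening: 0.45
t 24.33 pos [0.5694, -0.1781, 0.0893] yawy -0.868 tilt 1.3 F [-8.8, 15.1, 44.8] T [3.85, 2.31, -0.37] op 0.45 q [-0.51, 0.35, 1.67, 0.01, 1.11, 0.36]
```

View pics/s21.png

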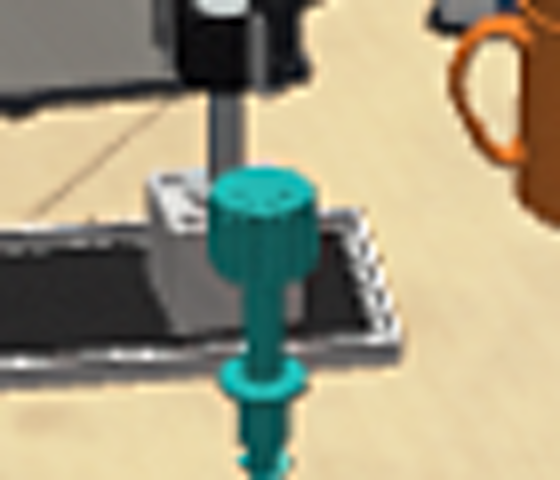

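```bash
python3 -m jog '[[[0,0,0],[0.01,-0.01,-0.12],0],[[0,0,-0.5],[0.01,-0.01,-0.24],0],[[0,0,-1],[0.01,-0.01,-0.36],0],[[0,0,-1.3],[0.01,-0.01,-0.48],0],[[0,0,-1.6],[0.01,-0.01,-0.6],0]]'
python3 - <<'E'
from h import *
st()
p,d=camera("side");crop("side",p,290,190,70,60,8,"pics/s22.png")
E
```

```text
time_s: 24.8
eef_pos: [0.5687, -0.1765, 0.0915]
eef_rot: [0.003, 0.792, 0.611, 0.002]
wrist_force: [-4.9, 6.1, 14.4]
opening: 0.455
t 24.8 pos [0.5687, -0.1765, 0.0915] yawy -0.256 tilt 0.41 F [-4.9, 6.1, 14.4] T [1.52, 1.27, -0.19] op 0.455 q [-0.5, 0.35, 1.66, 0.0, 1.13, -0.25]
```

View pics/s22.png

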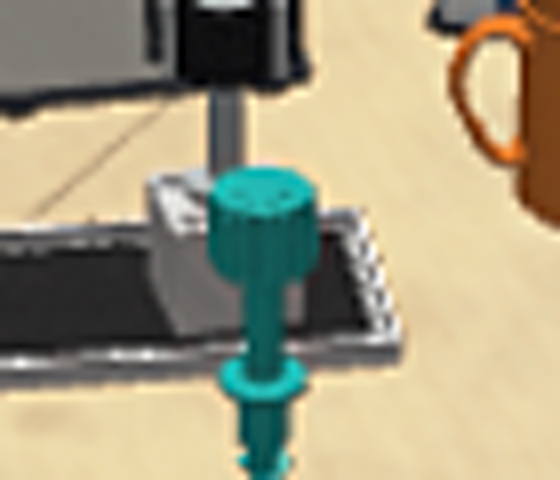

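```bash
python3 -m jog '[[[0,0,0],[0,0,-0.12],0],[[0,0,0],[0,0,-0.24],0],[[0,0,-0.3],[0,0,-0.36],0],[[0,0,-0.7],[0,0,-0.48],0],[[0,0,-1.1],[0,0,-0.6],0],[[0,0,-1.5],[0,0,-0.72],0],[[0,0,-1.9],[0,0,-0.84],0],[[0,0,-2.3],[0,0,-0.96],0],[[0,0,-2.7],[0,0,-1.08],0],[[0,0,-3.1],[0,0,-1.2],0]]'
python3 - <<'E'
from h import *
st()
p,d=camera("side");crop("side",p,290,190,70,60,8,"pics/s23.png")
E
```

```text
time_s: 25.68
eef_pos: [0.5669, -0.1774, 0.0954]
eef_rot: [0.002, 0.302, 0.953, -0.001]
wrist_force: [-7.1, -2.8, 11.6]
opening: 0.454
t 25.68 pos [0.5669, -0.1774, 0.0954] yawy 0.957 tilt 0.24 F [-7.1, -2.8, 11.6] T [-0.82, 2.01, -0.22] op 0.454 q [-0.5, 0.35, 1.65, -0.0, 1.14, -1.46]
```

View pics/s23.png

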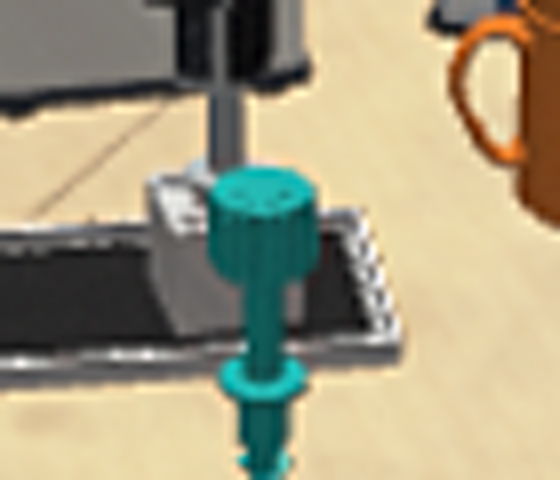

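```bash
python3 -m jog '[[[0,0,-0.2],[0,0,-0.12],0],[[0,0,-0.6],[0,0,-0.24],0],[[0,0,-1],[0,0,-0.36],0],[[0,0,-1.4],[0,0,-0.48],0],[[0,0,-1.8],[0,0,-0.6],0],[[0,0,-2.2],[0,0,-0.72],0],[[0,0,-2.6],[0,0,-0.84],0],[[0,0,-3],[0,0,-0.96],0],[[0,0,-3.4],[0,0,-1.08],0],[[0,0,-3.8],[0,0,-1.2],0],[[0,0,-4.2],[0,0,-1.32],0],[[0,0,-4.6],[0,0,-1.44],0]]'
python3 -c "
from h import *
st()"
```

```text
time_s: 26.73
eef_pos: [0.5662, -0.1788, 0.1001]
eef_rot: [-0.0, -0.407, 0.913, -0.003]
wrist_force: [-2.6, -3.4, 4.0]
opening: 0.454
t 26.73 pos [0.5662, -0.1788, 0.1001] yawy 2.409 tilt 0.29 F [-2.6, -3.4, 4.0] T [-0.96, 0.85, -0.12] op 0.454 q [-0.5, 0.34, 1.65, -0.0, 1.15, -2.91]
```

```bash
python3 -m jog '[[[0,0,0],[0,0,0],0.7],[[0,0,0],[0,0,0],0.7],[[0,0,0],[0,0,0],0.7],[[0,0,0],[0,0,0.12],0.7],[[0,0,0],[0,0,0.24],0.7],[[0,0,0],[0,0,0.36],0.7],[[0,0,0],[0,0,0.48],0.7],[[0,0,0],[0,0,0.6],0.7],[[0,0,0],[0,0,0.72],0.7],[[0,0,0],[0,0,0.84],0.7],[[0,0,0],[0,0,0.96],0.7],[[0,0,0],[0,0,1.08],0.7],[[0,0,0],[0,0,1.2],0.7],[[0,0,0],[0,0,1.32],0.7],[[0,0,0],[0,0,1.44],0.7],[[0,0,0],[0,0,1.56],0.7],[[0,0,0],[0,0,1.68],0.7],[[0,0,0],[0,0,1.8],0.7],[[0,0,0],[0,0,1.9],0.7]]'
python3 - <<'E'
from h import *
st()
p,d=camera("side");crop("side",p,270,150,90,100,6,"pics/s24.png")
E
```

```text
time_s: 28.32
eef_pos: [0.566, -0.1784, 0.0995]
eef_rot: [0.001, 0.51, 0.86, -0.002]
wrist_force: [-0.2, -0.5, -0.1]
opening: 0.7
t 28.32 pos [0.566, -0.1784, 0.0995] yawy 0.5 tilt 0.24 F [-0.2, -0.5, -0.1] T [-0.02, 0.01, -0.03] op 0.7 q [-0.5, 0.34, 1.65, -0.0, 1.15, -1.0]
```

View pics/s24.png

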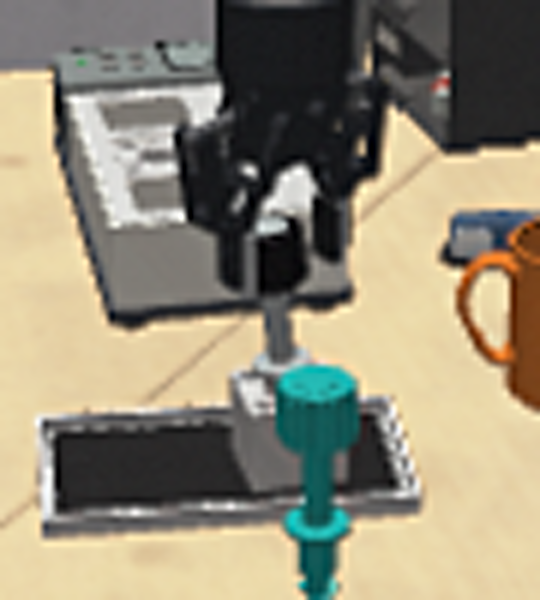

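```bash
python3 -m jog '[[[0,0,0],[0,0,0],0],[[0,0,0],[0,0,0],0],[[0,0,0],[0,0,0],0],[[0,0,0],[0,0,0],0],[[0,0,-0.4],[0,0,-0.12],0],[[0,0,-0.8],[0,0,-0.24],0],[[0,0,-1.1],[0,0,-0.36],0],[[0,0,-1.5],[0,0,-0.48],0],[[0,0,-1.9],[0,0,-0.6],0],[[0,0,-2.3],[0,0,-0.72],0],[[0,0,-2.7],[0,0,-0.84],0],[[0,0,-3.1],[0,0,-0.96],0],[[0,0,-3.5],[0,0,-1.08],0],[[0,0,-3.9],[0,0,-1.2],0]]'
python3 - <<'E'
from h import *
st()
p,d=camera("side");crop("side",p,270,150,90,100,6,"pics/s25.png")
E
```

```text
time_s: 29.53
eef_pos: [0.5658, -0.1789, 0.1032]
eef_rot: [-0.0, -0.066, 0.998, -0.002]
wrist_force: [-1.4, -1.4, -1.8]
opening: 0.458
t 29.53 pos [0.5658, -0.1789, 0.1032] yawy 1.702 tilt 0.29 F [-1.4, -1.4, -1.8] T [-0.45, 0.01, 0.01] op 0.458 q [-0.5, 0.34, 1.65, -0.0, 1.15, -2.2]
```

View pics/s25.png

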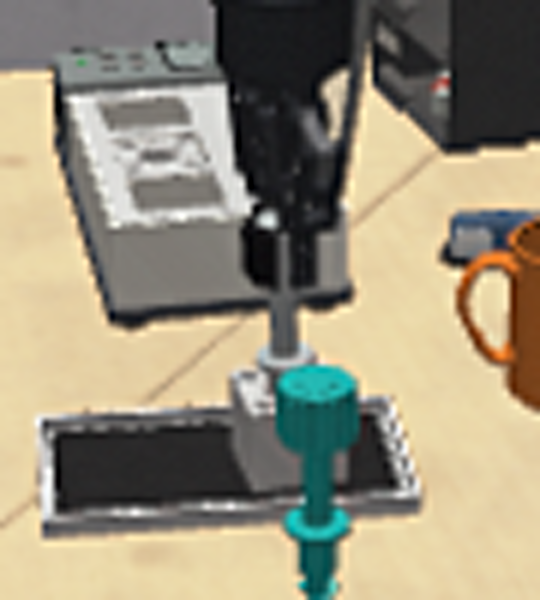

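```bash
python3 -m jog '[[[0,0,-0.4],[0,0,-0.12],0],[[0,0,-0.8],[0,0,-0.24],0],[[0,0,-1.1],[0,0,-0.36],0],[[0,0,-1.5],[0,0,-0.48],0],[[0,0,-1.9],[0,0,-0.6],0],[[0,0,-2.3],[0,0,-0.72],0],[[0,0,-2.5],[0,0,-0.82],0],[[0,0,-4],[0,0,-0.82],0],[[0,0,-6],[0,0,-0.82],0],[[0,0,-7],[0,0,-0.82],0]]'
python3 - <<'E'
from h import *
st()
p,d=camera("side");crop("side",p,270,150,90,100,6,"pics/s26.png")
E
```

```text
time_s: 30.42
eef_pos: [0.5656, -0.1788, 0.1103]
eef_rot: [-0.001, -0.459, 0.888, -0.002]
wrist_force: [-0.5, -1.2, -3.0]
opening: 0.452
t 30.42 pos [0.5656, -0.1788, 0.1103] yawy 2.526 tilt 0.28 F [-0.5, -1.2, -3.0] T [-0.3, -0.0, -0.01] op 0.452 q [-0.5, 0.33, 1.65, -0.0, 1.17, -3.03]
```

View pics/s26.png

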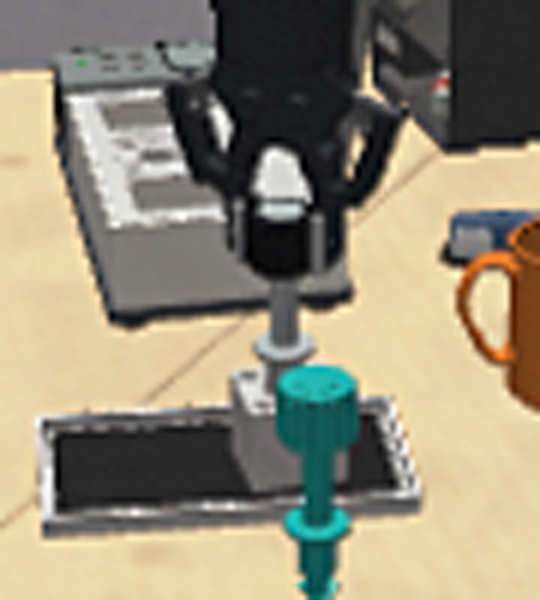

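```bash
python3 -m jog '[[[0,0,-6],[0,0,0],0],[[0,0,-14],[0,0,0],0],[[0,0,-24],[0,0,0],0],[[0,0,-40],[0,0,0],0],[[0,0,-70],[0,0,0],0],[[0,0,-105],[0,0,0],0],[[0,0,-120],[0,0,0],0],[[0,0,-120],[0,0,0],0]]'
python3 - <<'E'
from h import *
st(); goto((.5475,.134,.2),3.0)
p,d=camera("side");crop("side",p,260,120,100,130,5,"pics/s27.png")
p,d=camera("top");crop("top",p,150,140,260,120,3,"pics/t27.png")
E
```

```text
time_s: 31.13
eef_pos: [0.5686, -0.1793, 0.2373]
eef_rot: [0.002, -0.46, 0.888, -0.006]
wrist_force: [0.6, -0.2, -1.9]
opening: 0.456
t 31.13 pos [0.5686, -0.1793, 0.2373] yawy 2.526 tilt 0.77 F [0.6, -0.2, -1.9] T [0.02, -0.05, 0.05] op 0.456 q [-0.5, 0.2, 1.53, -0.0, 1.4, -3.03]
shift [-243.8, 198.6, 34.1] turn [-0.012, -0.006, -0.474] n>= 7.6 q6~ -2.76
```

View pics/s27.png

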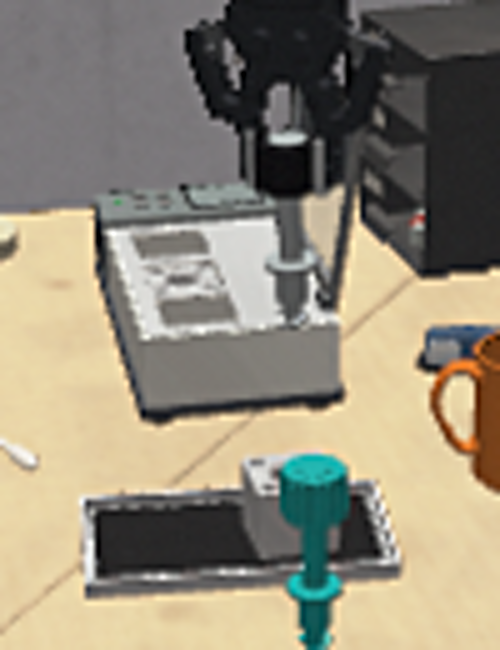

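View pics/t27.png

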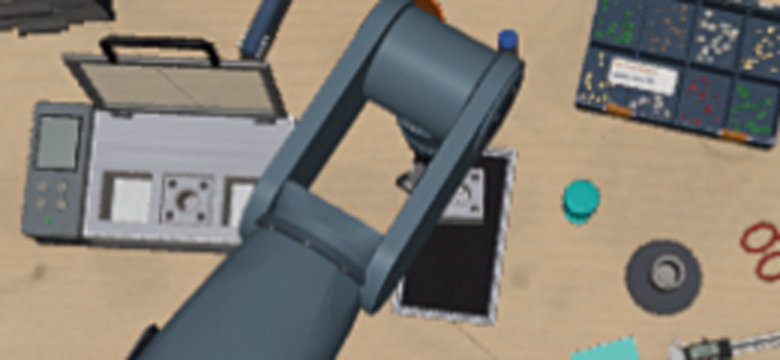

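```bash
python3 -m jog '[[[-30,25,0],[0,0,-0.05],0],[[-60,49,0],[0,0,-0.1],0],[[-91,74,0],[0,0,-0.15],0],[[-122,99,0],[0,0,-0.2],0],[[-152,124,0],[0,0,-0.26],0],[[-183,149,0],[0,0,-0.32],0],[[-214,174,10],[-0.006,-0.003,-0.38],0],[[-244,199,20],[-0.012,-0.006,-0.42],0],[[-244,199,34],[-0.012,-0.006,-0.42],0],[[-244,199,34],[-0.012,-0.006,-0.42],0],[[-244,199,34],[-0.012,-0.006,-0.42],0]]'
python3 - <<'E'
from h import *
st(); goto((.548,.134,.165))
p,d=camera("side")
cv2.imwrite("pics/s28.png",cv2.resize(p[115:185,270:320,::-1],None,fx=12,fy=8,interpolation=cv2.INTER_CUBIC))
E
```

```text
time_s: 32.15
eef_pos: [0.5424, 0.1359, 0.1931]
eef_rot: [-0.003, -0.635, 0.772, 0.005]
wrist_force: [-0.7, 1.0, -1.7]
opening: 0.452
t 32.15 pos [0.5424, 0.1359, 0.1931] yawy 2.947 tilt 0.74 F [-0.7, 1.0, -1.7] T [-0.02, -0.06, -0.0] op 0.452 q [0.03, 0.17, 1.66, 0.0, 1.32, -2.92]
shift [0.8, -6.2, 28.0] turn [0.013, 0.002, -0.0] n>= 0.7 q6~ -2.71
```

View pics/s28.png

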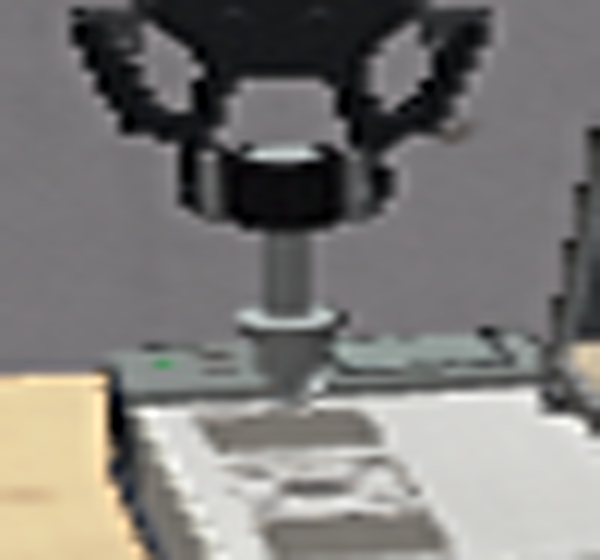

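```bash
python3 -m jog '[[[0.8,-6,8],[0.013,0.002,0],0],[[0.8,-6,14],[0.013,0.002,0],0],[[0.8,-6,14],[0.013,0.002,0],0],[[0.8,-6,14],[0.013,0.002,0],0]]'
python3 - <<'E'
from h import *
st(); goto((.548,.134,.14))
e=get_obs()['eef_pos']
f=lambda P:((proj("side",P)[0]-[270,115]+.5)*[12,8]).round(0)
print(f(e+[0,0,.036-.071]),f(e-[0,0,.078]),f([.5465,.134,.075]))
p,d=camera("side")
cv2.imwrite("pics/s29.png",cv2.resize(p[115:185,270:320,::-1],None,fx=12,fy=8,interpolation=cv2.INTER_CUBIC))
E
```

```text
time_s: 32.53
eef_pos: [0.5489, 0.1324, 0.1802]
eef_rot: [0.0, -0.634, 0.773, -0.001]
wrist_force: [-1.1, 0.3, -1.9]
opening: 0.453
t 32.53 pos [0.5489, 0.1324, 0.1802] yawy 2.944 tilt 0.09 F [-1.1, 0.3, -1.9] T [-0.01, 0.0, 0.03] op 0.453 q [0.03, 0.19, 1.67, -0.0, 1.29, -2.92]
shift [-1.4, 1.3, 40.2] turn [-0.002, 0.0, 0.0] n>= 1.0 q6~ -2.7
[313. 354.] [317. 435.] [311. 485.]
```

View pics/s29.png

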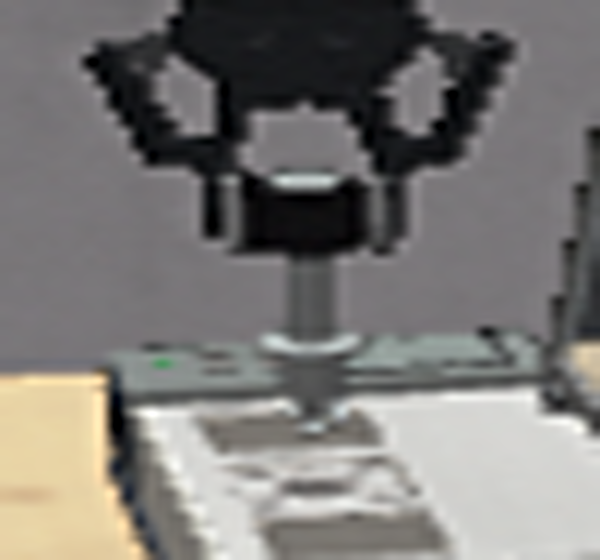

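```bash
python3 -m jog '[[[-1.4,1.2,15],[0,0,0],0],[[-1.4,1.2,25],[0,0,0],0],[[-1.4,1.2,32],[0,0,0],0],[[-1.4,1.2,38],[0,0,0],0],[[-1.4,1.2,44],[0,0,0],0],[[-1.4,1.2,50],[0,0,0],0],[[-1.4,1.2,54],[0,0,0],0],[[-1.4,1.2,56],[0,0,0],0],[[-1.4,1.2,56],[0,0,0],0]]'
python3 -c "
from h import *
st()"
```

```text
time_s: 33.33
eef_pos: [0.5482, 0.1342, 0.124]
eef_rot: [0.001, -0.634, 0.773, -0.001]
wrist_force: [-0.5, 0.4, -1.8]
opening: 0.452
t 33.33 pos [0.5482, 0.1342, 0.124] yawy 2.944 tilt 0.09 F [-0.5, 0.4, -1.8] T [-0.03, -0.0, 0.08] op 0.452 q [0.03, 0.25, 1.71, -0.0, 1.18, -2.91]
```

```bash
python3 -m jog '[[[0,0,1],[0,0,0],0],[[0,0,2],[0,0,0],0],[[0,0,3],[0,0,0],0],[[0,0,3],[0,0,0],0]]'
python3 -c "
from h import *
st()"
```

```text
time_s: 33.67
eef_pos: [0.5484, 0.1342, 0.1212]
eef_rot: [0.001, -0.634, 0.773, -0.001]
wrist_force: [0.6, -0.7, -2.0]
opening: 0.454
t 33.67 pos [0.5484, 0.1342, 0.1212] yawy 2.944 tilt 0.13 F [0.6, -0.7, -2.0] T [-0.03, -0.2, 0.02] op 0.454 q [0.03, 0.25, 1.71, -0.0, 1.17, -2.91]
```

```bash
python3 -m jog '[[[0,0,2],[0,0,0.12],0],[[0,0,2],[0,0,0.24],0],[[0,0,2],[0,0,0.36],0],[[0,0,2],[0,0,0.48],0],[[0,0,2],[0,0,0.6],0],[[0,0,2],[0,0,0.72],0],[[0,0,2],[0,0,0.84],0],[[0,0,2],[0,0,0.96],0]]'
python3 -c "
from h import *
st()"
```

```text
time_s: 34.33
eef_pos: [0.5484, 0.1342, 0.1192]
eef_rot: [0.001, -0.203, 0.979, -0.001]
wrist_force: [-2.4, 1.3, -3.2]
opening: 0.454
t 34.33 pos [0.5484, 0.1342, 0.1192] yawy 1.98 tilt 0.13 F [-2.4, 1.3, -3.2] T [0.29, -0.17, 0.8] op 0.454 q [0.03, 0.26, 1.72, -0.0, 1.17, -1.95]
```

```bash
python3 -m jog '[[[0,0,1],[0,0,0],0],[[0,0,2],[0,0,0],0],[[0,0,2],[0,0,0],0]]'
python3 -c "
from h import *
st()"
```

```text
time_s: 34.58
eef_pos: [0.5482, 0.1341, 0.117]
eef_rot: [0.001, -0.205, 0.979, -0.001]
wrist_force: [0.6, 0.0, -4.0]
opening: 0.451
t 34.58 pos [0.5482, 0.1341, 0.117] yawy 1.983 tilt 0.12 F [0.6, 0.0, -4.0] T [-0.0, -0.04, 0.02] op 0.451 q [0.03, 0.26, 1.72, -0.0, 1.16, -1.95]
```

```bash
python3 -m jog '[[[0,0,0.6],[0,0,0.12],0],[[0,0,1.2],[0,0,0.24],0],[[0,0,1.7],[0,0,0.36],0],[[0,0,2.1],[0,0,0.48],0],[[0,0,2.5],[0,0,0.6],0],[[0,0,2.9],[0,0,0.72],0],[[0,0,3.3],[0,0,0.84],0],[[0,0,3.7],[0,0,0.96],0],[[0,0,4],[0,0,1.08],0]]'
python3 -c "
from h import *
st()"
```

```text
time_s: 35.33
eef_pos: [0.5479, 0.1347, 0.1121]
eef_rot: [0.001, 0.329, 0.944, 0.0]
wrist_force: [1.9, 1.9, -7.0]
opening: 0.451
t 35.33 pos [0.5479, 0.1347, 0.1121] yawy 0.9 tilt 0.08 F [1.9, 1.9, -7.0] T [0.78, -0.65, 0.06] op 0.451 q [0.03, 0.27, 1.72, 0.0, 1.15, -0.87]
```

```bash
python3 -m jog '[[[0,0,1.5],[0,0,0],0],[[0,0,2],[0,0,0.12],0],[[0,0,2.3],[0,0,0.24],0],[[0,0,2.6],[0,0,0.36],0],[[0,0,2.8],[0,0,0.4],0]]'
python3 - <<'E'
from h import *
st()
p,d=camera("side")
cv2.imwrite("pics/s30.png",cv2.resize(p[115:185,270:320,::-1],None,fx=12,fy=8,interpolation=cv2.INTER_CUBIC))
E
```

```text
time_s: 35.75
eef_pos: [0.5477, 0.1344, 0.1091]
eef_rot: [0.0, 0.511, 0.86, 0.0]
wrist_force: [0.0, -0.1, -1.1]
opening: 0.459
t 35.75 pos [0.5477, 0.1344, 0.1091] yawy 0.499 tilt 0.03 F [0.0, -0.1, -1.1] T [0.03, 0.03, -0.02] op 0.459 q [0.03, 0.27, 1.72, -0.0, 1.15, -0.47]
```

View pics/s30.png

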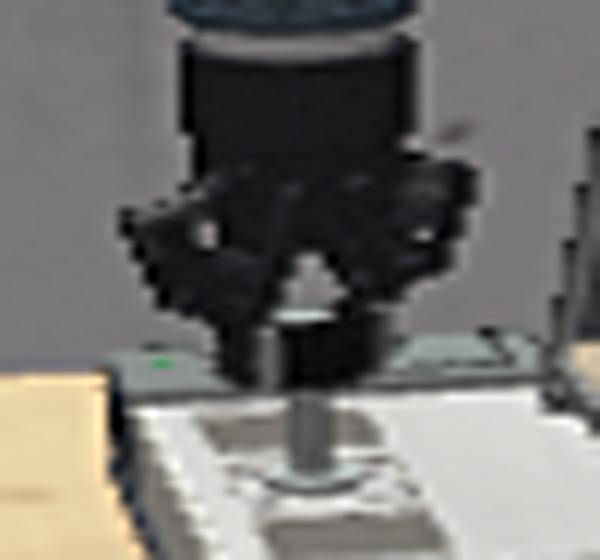

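```bash
python3 -m jog '[[[0,0,1],[0,0,0],0],[[0,0,2],[0,0,0],0],[[0,0,2],[0,0,0],0]]'
python3 -c "
from h import *
st()"
```

```text
time_s: 36.05
eef_pos: [0.5481, 0.1342, 0.1087]
eef_rot: [0.001, 0.508, 0.861, 0.0]
wrist_force: [-3.7, -0.9, 10.0]
opening: 0.455
t 36.05 pos [0.5481, 0.1342, 0.1087] yawy 0.505 tilt 0.07 F [-3.7, -0.9, 10.0] T [-0.08, 0.86, 0.04] op 0.455 q [0.03, 0.27, 1.72, -0.0, 1.15, -0.47]
```

```bash
python3 -m jog '[[[0,0,0.5],[0,0,0.1],0],[[0,0,0.5],[0,0,0.2],0],[[0,0,0.5],[0,0,0.3],0]]'
python3 -c "
from h import *
st()"
```

```text
time_s: 36.3
eef_pos: [0.5481, 0.134, 0.1083]
eef_rot: [0.001, 0.631, 0.776, 0.0]
wrist_force: [-0.6, -0.1, -2.5]
opening: 0.455
t 36.3 pos [0.5481, 0.134, 0.1083] yawy 0.205 tilt 0.09 F [-0.6, -0.1, -2.5] T [-0.05, -0.0, 0.0] op 0.455 q [0.03, 0.27, 1.72, -0.0, 1.15, -0.18]
```

```bash
python3 -m jog '[[[0,0,0.8],[0,0,0.1],0],[[0,0,1.1],[0,0,0.2],0],[[0,0,1.4],[0,0,0.3],0],[[0,0,1.7],[0,0,0.4],0]]'
python3 -c "
from h import *
st()"
```

```text
time_s: 36.63
eef_pos: [0.5488, 0.134, 0.108]
eef_rot: [0.001, 0.772, 0.635, 0.001]
wrist_force: [-2.7, 0.7, 8.3]
opening: 0.454
t 36.63 pos [0.5488, 0.134, 0.108] yawy -0.194 tilt 0.16 F [-2.7, 0.7, 8.3] T [0.22, 0.5, 0.0] op 0.454 q [0.03, 0.27, 1.72, -0.0, 1.14, 0.22]
```

```bash
python3 -m jog '[[[-0.5,0,-1],[0,0,0],0],[[-0.5,0,-4],[0,0,0],0],[[-0.5,0,-9],[0,0,0],0],[[-0.5,0,-15],[0,0,0],0],[[-0.5,0,-22],[0,0,0],0],[[-0.5,0,-22],[0,0,0],0]]'
python3 - <<'E'
from h import *
st()
p,d=camera("side")
cv2.imwrite("pics/s31.png",cv2.resize(p[115:185,270:320,::-1],None,fx=12,fy=8,interpolation=cv2.INTER_CUBIC))
E
```

```text
time_s: 37.13
eef_pos: [0.5492, 0.1336, 0.1317]
eef_rot: [0.002, 0.772, 0.636, 0.001]
wrist_force: [0.5, 0.4, -5.5]
opening: 0.454
t 37.13 pos [0.5492, 0.1336, 0.1317] yawy -0.193 tilt 0.24 F [0.5, 0.4, -5.5] T [0.1, 0.04, 0.02] op 0.454 q [0.03, 0.24, 1.71, -0.0, 1.19, 0.22]
```

View pics/s31.png

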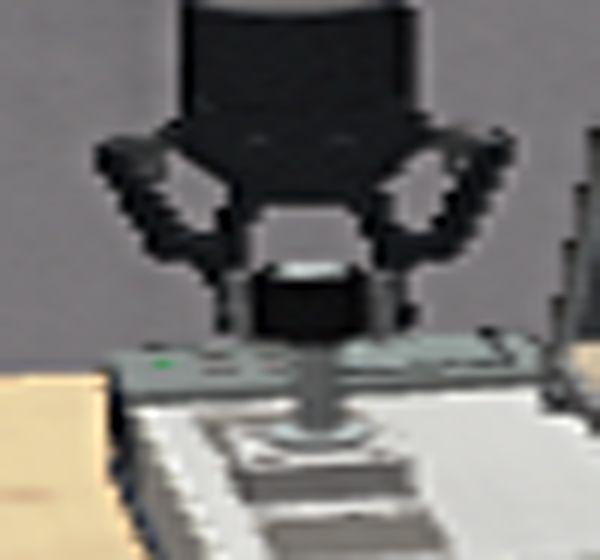

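```bash
python3 -m jog '[[[0,0,-15],[0,0,0],0],[[0,0,-30],[0,0,0],0],[[0,0,-50],[0,0,0],0],[[0,0,-75],[0,0,0],0],[[0,0,-90],[0,0,0],0],[[0,0,-90],[0,0,0],0]]'
python3 - <<'E'
from h import *
st()
p,d=camera("top");cv2.imwrite("pics/top3.png",p[:,:,::-1]);np.save("top3.npy",d);crop("top",p,270,170,130,90,6,"pics/t32.png")
p,d=camera("side");crop("side",p,240,100,110,150,5,"pics/s32.png")
E
```

```text
time_s: 37.68
eef_pos: [0.5506, 0.1337, 0.2251]
eef_rot: [0.003, 0.772, 0.636, 0.004]
wrist_force: [0.7, -0.6, -5.1]
opening: 0.454
t 37.68 pos [0.5506, 0.1337, 0.2251] yawy -0.193 tilt 0.58 F [0.7, -0.6, -5.1] T [0.09, -0.11, -0.01] op 0.454 q [0.03, 0.14, 1.62, -0.0, 1.37, 0.22]
```

View pics/t32.png

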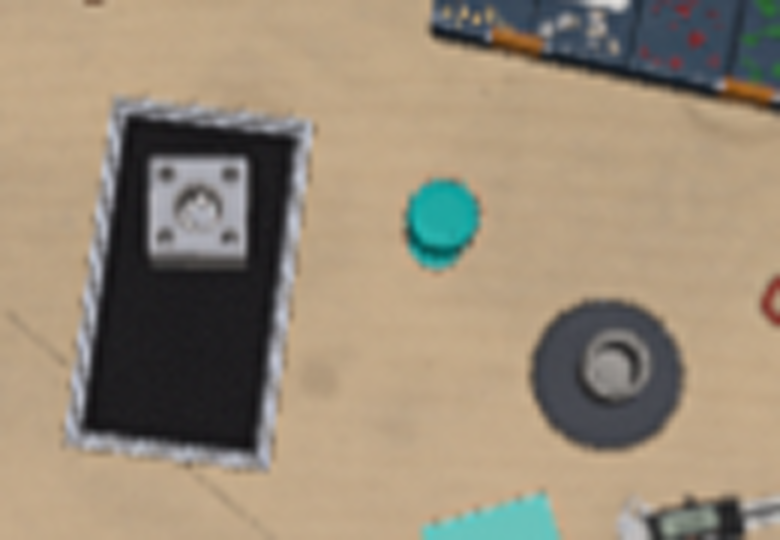

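View pics/s32.png

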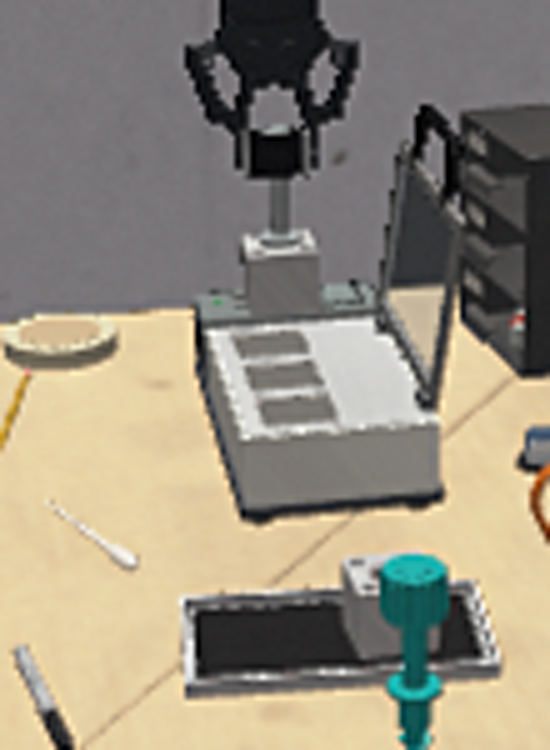

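```bash
python3 -c "
from h import *
goto((.485,-.170,.20),-1.78)"
```

```text
shift [-310.1, -4.0, 20.7] turn [0.003, -0.003, 1.587] n>= 12.7 q6~ 1.44
```

```bash
python3 -m jog '[[[-24,0,0],[0,0,0.12],0],[[-48,0,0],[0,0,0.24],0],[[-72,0,0],[0,0,0.36],0],[[-96,-1,0],[0,0,0.48],0],[[-120,-1,0],[0,0,0.6],0],[[-144,-2,0],[0,0,0.72],0],[[-168,-2,0],[0,0,0.84],0],[[-192,-3,0],[0,0,0.96],0],[[-216,-3,0],[0,0,1.08],0],[[-240,-4,0],[0,0,1.2],0],[[-264,-4,0],[0,0,1.32],0],[[-288,-4,0],[0,0,1.44],0],[[-310,-4,5],[0.003,-0.003,1.56],0],[[-310,-4,10],[0.003,-0.003,1.68],0],[[-310,-4,15],[0.003,-0.003,1.8],0],[[-310,-4,20],[0.003,-0.003,1.92],0],[[-310,-4,20],[0.003,-0.003,2.04],0],[[-310,-4,20],[0.003,-0.003,2.16],0]]'
python3 -c "
from h import *
st(); goto((.485,-.170,.11),2.93)"
```

```text
time_s: 39.28
eef_pos: [0.4833, -0.169, 0.1977]
eef_rot: [-0.001, 0.923, -0.384, -0.003]
wrist_force: [0.7, -0.9, -5.9]
opening: 0.452
t 39.28 pos [0.4833, -0.169, 0.1977] yawy -2.359 tilt 0.32 F [0.7, -0.9, -5.9] T [0.05, 0.0, -0.02] op 0.452 q [-0.57, 0.06, 1.77, 0.0, 1.32, 1.79]
shift [2.4, -0.5, 87.7] turn [0.003, 0.005, 0.994] n>= 8.0 q6~ 3.02
```

```bash
python3 -m jog '[[[2,0,8],[0,0,0.12],0],[[2,0,16],[0,0,0.24],0],[[2,0,24],[0,0,0.36],0],[[2,0,32],[0,0,0.48],0],[[2,0,42],[0,0,0.6],0],[[2,0,52],[0,0,0.72],0],[[2,0,62],[0.003,0.005,0.84],0],[[2,0,72],[0.003,0.005,0.96],0],[[2,0,82],[0.003,0.005,0.99],0],[[2,0,92],[0.003,0.005,0.99],0],[[2,0,98],[0.003,0.005,0.99],0],[[2,0,98],[0.003,0.005,0.99],0]]'
python3 - <<'E'
from h import *
st()
p,d=camera("side");crop("side",p,260,120,100,130,6,"pics/s33.png")
E
```

```text
time_s: 40.28
eef_pos: [0.4825, -0.1689, 0.0971]
eef_rot: [-0.001, -0.631, 0.776, 0.002]
wrist_force: [-1.2, -0.5, -6.7]
opening: 0.452
t 40.28 pos [0.4825, -0.1689, 0.0971] yawy 2.935 tilt 0.28 F [-1.2, -0.5, -6.7] T [0.06, 0.05, 0.05] op 0.452 q [-0.57, 0.18, 1.86, 0.0, 1.11, 2.78]
```

View pics/s33.png

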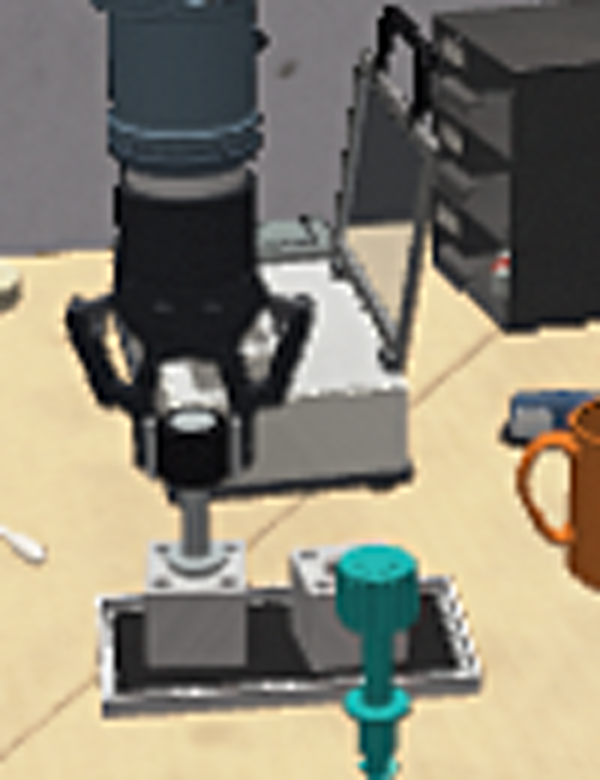

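```bash
python3 -m jog '[[[0,0,2],[0,0,0],0],[[0,0,4],[0,0,0],0],[[0,0,6],[0,0,0],0],[[0,0,7.5],[0,0,0],0],[[0,0,8.5],[0,0,0],0],[[0,0,9],[0,0,0],0]]'
python3 -c "
from h import *
st()"
```

```text
time_s: 40.83
eef_pos: [0.4833, -0.1692, 0.0894]
eef_rot: [-0.0, -0.631, 0.776, 0.001]
wrist_force: [0.6, 0.8, -3.9]
opening: 0.458
t 40.83 pos [0.4833, -0.1692, 0.0894] yawy 2.935 tilt 0.17 F [0.6, 0.8, -3.9] T [0.23, 0.06, -0.0] op 0.458 q [-0.57, 0.19, 1.86, 0.0, 1.09, 2.78]
```

```bash
python3 -m jog '[[[0,0,0.5],[0,0,-0.12],0],[[0,0,0.5],[0,0,-0.24],0],[[0,0,0.2],[0,0,-0.36],0],[[0,0,-0.2],[0,0,-0.48],0],[[0,0,-0.6],[0,0,-0.6],0],[[0,0,-1],[0,0,-0.72],0],[[0,0,-1.4],[0,0,-0.84],0]]'
python3 - <<'E'
from h import *
st()
p,d=camera("side");crop("side",p,260,180,80,60,8,"pics/s34.png")
E
```

```text
time_s: 41.42
eef_pos: [0.483, -0.1694, 0.0911]
eef_rot: [-0.0, 0.894, -0.449, -0.002]
wrist_force: [-1.5, -0.9, -2.5]
opening: 0.457
t 41.42 pos [0.483, -0.1694, 0.0911] yawy -2.502 tilt 0.19 F [-1.5, -0.9, -2.5] T [0.01, 0.51, 0.02] op 0.457 q [-0.57, 0.19, 1.86, -0.0, 1.09, 1.93]
```

View pics/s34.png

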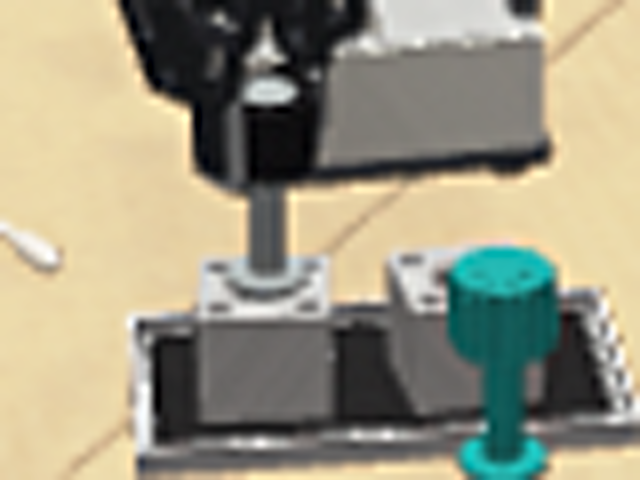

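The block stays square while the puller turns, with the collar lifting off. I keep unscrewing.

```bash
python3 -m jog '[[[0,0,-0.3],[0,0,-0.12],0],[[0,0,-0.7],[0,0,-0.24],0],[[0,0,-1.1],[0,0,-0.36],0],[[0,0,-1.5],[0,0,-0.48],0],[[0,0,-1.9],[0,0,-0.6],0],[[0,0,-2.3],[0,0,-0.72],0],[[0,0,-2.7],[0,0,-0.84],0],[[0,0,-3.1],[0,0,-0.96],0],[[0,0,-3.5],[0,0,-1.08],0],[[0,0,-3.9],[0,0,-1.2],0],[[0,0,-4.3],[0,0,-1.32],0],[[0,0,-4.7],[0,0,-1.44],0],[[0,0,-5],[0,0,-1.56],0],[[0,0,-5.4],[0,0,-1.68],0],[[0,0,-5.8],[0,0,-1.8],0]]'
python3 - <<'E'
from h import *
st()
p,d=camera("side");crop("side",p,260,180,80,60,8,"pics/s35.png")
E
```

```text
time_s: 42.72
eef_pos: [0.4829, -0.1696, 0.0973]
eef_rot: [-0.001, 0.905, 0.426, -0.001]
wrist_force: [-1.3, -0.6, -2.5]
opening: 0.457
t 42.72 pos [0.4829, -0.1696, 0.0973] yawy -0.692 tilt 0.2 F [-1.3, -0.6, -2.5] T [-0.04, 0.53, 0.01] op 0.457 q [-0.57, 0.18, 1.86, -0.0, 1.1, 0.12]
```

View pics/s35.png

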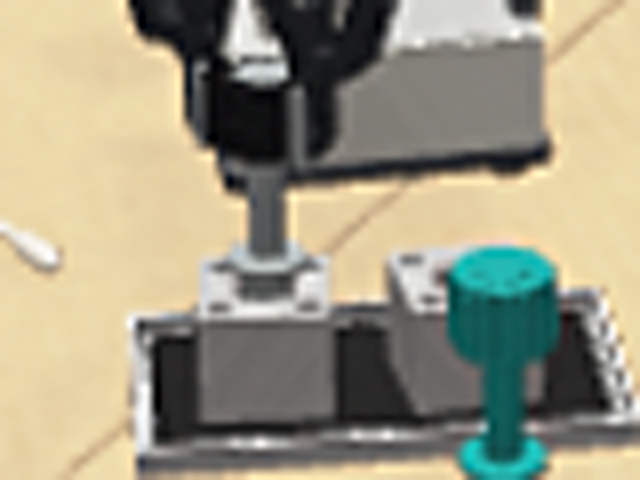

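```bash
python3 -m jog '[[[0,0,-0.3],[0,0,-0.12],0],[[0,0,-0.7],[0,0,-0.24],0],[[0,0,-1.1],[0,0,-0.36],0],[[0,0,-1.5],[0,0,-0.48],0],[[0,0,-1.9],[0,0,-0.6],0],[[0,0,-2.3],[0,0,-0.72],0],[[0,0,-2.7],[0,0,-0.84],0],[[0,0,-3.1],[0,0,-0.96],0],[[0,0,-3.5],[0,0,-1.08],0],[[0,0,-3.9],[0,0,-1.2],0],[[0,0,-4.3],[0,0,-1.32],0],[[0,0,-4.7],[0,0,-1.44],0],[[0,0,-5],[0,0,-1.56],0],[[0,0,-5.4],[0,0,-1.68],0],[[0,0,-5.8],[0,0,-1.8],0],[[0,0,-6.2],[0,0,-1.92],0],[[0,0,-6.6],[0,0,-2.04],0],[[0,0,-7],[0,0,-2.16],0],[[0,0,-8.5],[0,0,-2.3],0],[[0,0,-10],[0,0,-2.4],0]]'
python3 - <<'E'
from h import *
st()
p,d=camera("side");crop("side",p,260,180,80,60,8,"pics/s36.png")
E
```

```text
time_s: 44.43
eef_pos: [0.4838, -0.1702, 0.1082]
eef_rot: [-0.001, -0.073, 0.997, 0.0]
wrist_force: [0.1, 1.0, -2.2]
opening: 0.454
t 44.43 pos [0.4838, -0.1702, 0.1082] yawy 1.716 tilt 0.07 F [0.1, 1.0, -2.2] T [0.03, 0.01, 0.02] op 0.454 q [-0.57, 0.17, 1.85, -0.0, 1.13, -2.29]
```

View pics/s36.png

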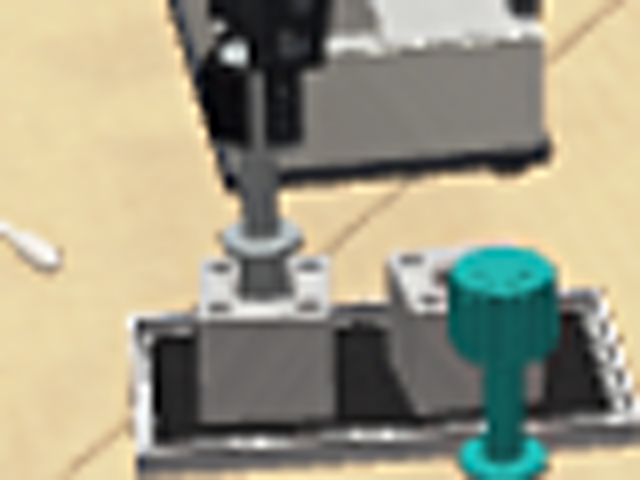

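```bash
python3 -m jog '[[[0,0,-5],[0,0,0],0],[[0,0,-12],[0,0,0],0],[[0,0,-22],[0,0,0],0],[[0,0,-38],[0,0,0],0],[[0,0,-65],[0,0,0],0],[[0,0,-100],[0,0,0],0],[[0,0,-120],[0,0,0],0],[[0,0,-120],[0,0,0],0]]'
python3 - <<'E'
from meas import *
st()
p,d=camera("top");cv2.imwrite("pics/top4.png",p[:,:,::-1]);np.save("top4.npy",d);crop("top",p,250,150,160,110,5,"pics/t37.png")
print(stand(p,d,.477,-.422))
p,d=camera("side");crop("side",p,260,120,100,165,4.5,"pics/s37.png")
goto((.477,-.422,.2))
E
```

```text
time_s: 45.15
eef_pos: [0.4872, -0.172, 0.2354]
eef_rot: [0.004, -0.075, 0.997, -0.003]
wrist_force: [0.3, -0.3, -2.1]
opening: 0.451
t 45.15 pos [0.4872, -0.172, 0.2354] yawy 1.72 tilt 0.61 F [0.3, -0.3, -2.1] T [-0.06, -0.1, -0.03] op 0.451 q [-0.57, 0.02, 1.73, -0.0, 1.38, -2.29]
(array([ 0.477 , -0.4215]), np.float64(0.0438), (0.4771, -0.4215, 0.0444))
shift [45.3, -247.4, 30.4] turn [-0.002, 0.001, 0.0] n>= 6.1 q6~ -2.45
```

View pics/t37.png

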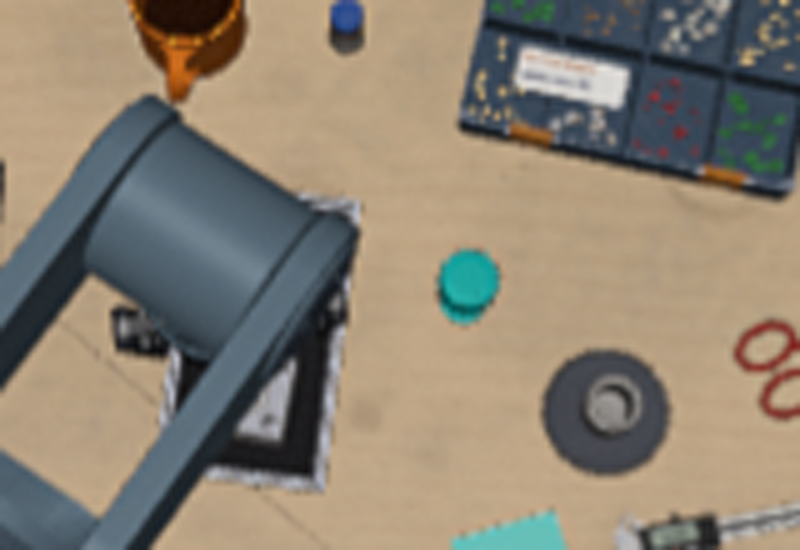

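View pics/s37.png

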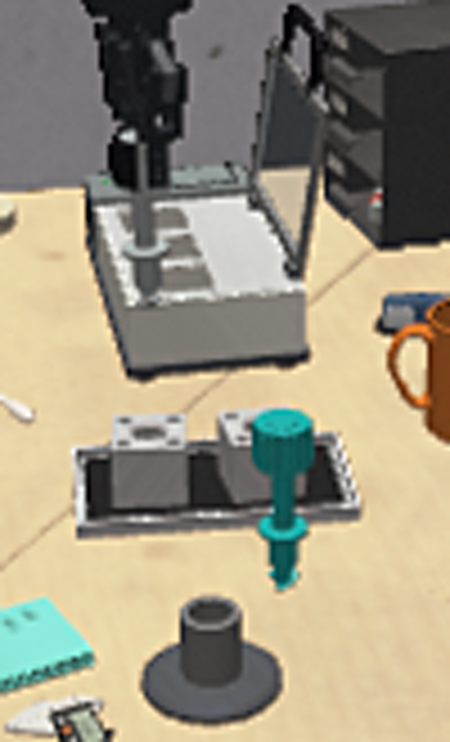

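```bash
python3 - <<'E'
from h import *
goto((.4785,-.423,.165))
E
python3 -m jog '[[[7,-36,0],[0,0,0],0],[[14,-72,0],[0,0,0],0],[[21,-108,5],[0,0,0],0],[[28,-144,10],[0,0,0],0],[[36,-180,15],[0,0,0],0],[[42,-216,20],[0,0,0],0],[[44,-248,30],[-0.008,0,0],0],[[44,-248,50],[-0.01,0.003,0],0],[[44,-248,65],[-0.01,0.003,0],0],[[44,-248,65],[-0.01,0.003,0],0],[[44,-248,65],[-0.01,0.003,0],0]]'
python3 - <<'E'
from h import *
st(); goto((.4785,-.423,.145))
p,d=camera("side");cv2.imwrite("pics/s38.png",cv2.resize(p[200:280,280:330,::-1],None,fx=9,fy=9,interpolation=cv2.INTER_CUBIC))
p,d=camera("top");crop("top",p,340,200,60,50,10,"pics/t38.png")
E
```

```text
shift [44.1, -248.5, 65.4] turn [-0.002, 0.001, 0.0] n>= 6.3 q6~ -2.44
time_s: 46.17
eef_pos: [0.4772, -0.421, 0.1626]
eef_rot: [-0.003, -0.075, 0.997, 0.006]
wrist_force: [0.5, -0.0, -2.1]
opening: 0.456
t 46.17 pos [0.4772, -0.421, 0.1626] yawy 1.72 tilt 0.78 F [0.5, -0.0, -2.1] T [-0.02, 0.0, 0.01] op 0.456 q [-0.91, 0.37, 1.48, 0.0, 1.31, -2.63]
shift [-1.1, -2.4, 17.6] turn [0.013, -0.004, 0.0] n>= 0.4 q6~ -2.44
```

View pics/s38.png

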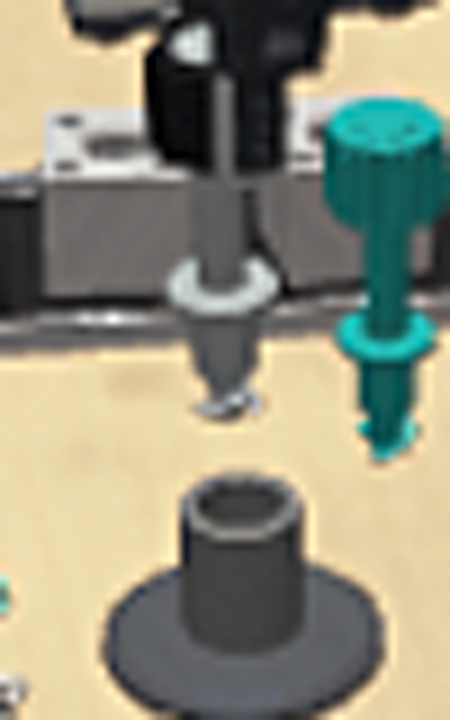

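View pics/t38.png

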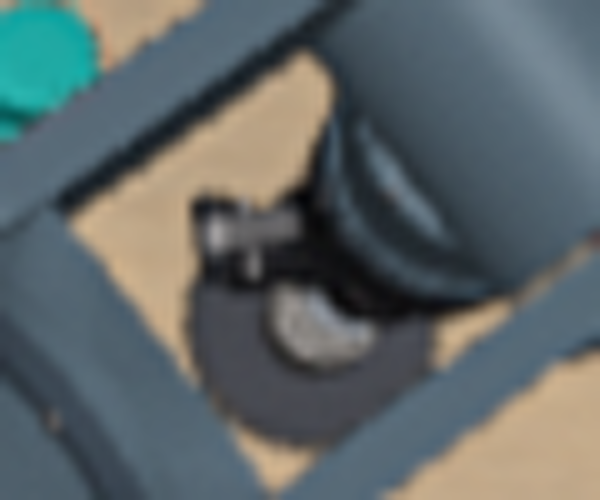

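```bash
python3 - <<'E'
from h import *
f=lambda P:((proj("side",P)[0]-[280,200]+.5)*9).round(0)
for y in (-.424,-.421,-.418): print(y,f([.4772,y,.0846]),f([.4772,y,.0916]),f([.477,y,.056]))
E
python3 -m jog '[[[-1,-2,6],[0.012,-0.004,0],0],[[-1,-2,10],[0.012,-0.004,0],0],[[-1,-2,10],[0.012,-0.004,0],0],[[-1,-2,10],[0.012,-0.004,0],0]]'
python3 - <<'E'
from h import *
st(); goto((.4788,-.423,.135))
p,d=camera("side");cv2.imwrite("pics/s39.png",cv2.resize(p[200:280,280:330,::-1],None,fx=9,fy=9,interpolation=cv2.INTER_CUBIC))
E
```

```text
-0.424 [235. 426.] [235. 407.] [236. 503.]
-0.421 [233. 421.] [233. 402.] [235. 498.]
-0.418 [232. 416.] [231. 397.] [233. 493.]
time_s: 46.6
eef_pos: [0.4799, -0.4236, 0.1557]
eef_rot: [0.001, -0.075, 0.997, -0.002]
wrist_force: [-0.9, 0.6, -1.6]
opening: 0.454
t 46.6 pos [0.4799, -0.4236, 0.1557] yawy 1.721 tilt 0.26 F [-0.9, 0.6, -1.6] T [0.04, -0.0, -0.02] op 0.454 q [-0.91, 0.37, 1.49, 0.0, 1.28, -2.63]
shift [1.1, 0.8, 20.7] turn [-0.004, 0.002, 0.0] n>= 0.5 q6~ -2.45
```

View pics/s39.png

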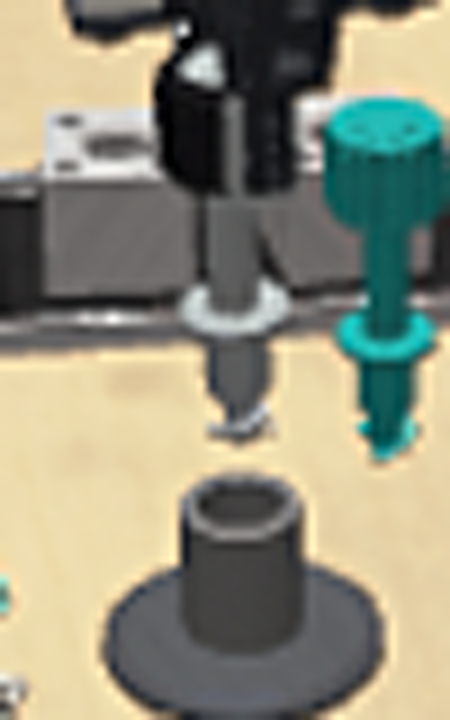

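```bash
python3 -m jog '[[[0,0,8],[0,0,0],0],[[0,0,16],[0,0,0],0],[[0,0,22],[0,0,0],0],[[0,0,28],[0,0,0],0],[[0,0,34],[0,0,0],0],[[0,0,34],[0,0,0],0]]'
python3 -c "
from h import *
st()"
```

```text
time_s: 47.15
eef_pos: [0.4793, -0.423, 0.1198]
eef_rot: [0.001, -0.075, 0.997, -0.001]
wrist_force: [0.2, -0.3, -2.4]
opening: 0.454
t 47.15 pos [0.4793, -0.423, 0.1198] yawy 1.721 tilt 0.11 F [0.2, -0.3, -2.4] T [-0.04, -0.02, 0.02] op 0.454 q [-0.91, 0.41, 1.51, 0.0, 1.22, -2.63]
```

```bash
python3 -m jog '[[[0,0,8],[0,0,0],0],[[0,0,15],[0,0,0],0],[[0,0,21],[0,0,0],0],[[0,0,26],[0,0,0],0],[[0,0,28],[0,0,0],0],[[0,0,30],[0,0,0],0],[[0,0,31],[0,0,0],0],[[0,0,31],[0,0,0],0]]'
python3 - <<'E'
from h import *
st()
p,d=camera("side");cv2.imwrite("pics/s40.png",cv2.resize(p[200:280,280:330,::-1],None,fx=9,fy=9,interpolation=cv2.INTER_CUBIC))
E
```

```text
time_s: 47.82
eef_pos: [0.4796, -0.4233, 0.0892]
eef_rot: [0.001, -0.075, 0.997, -0.001]
wrist_force: [-0.7, -0.6, -1.6]
opening: 0.448
t 47.82 pos [0.4796, -0.4233, 0.0892] yawy 1.721 tilt 0.15 F [-0.7, -0.6, -1.6] T [-0.02, 0.02, -0.01] op 0.448 q [-0.91, 0.45, 1.53, 0.0, 1.16, -2.63]
```

View pics/s40.png

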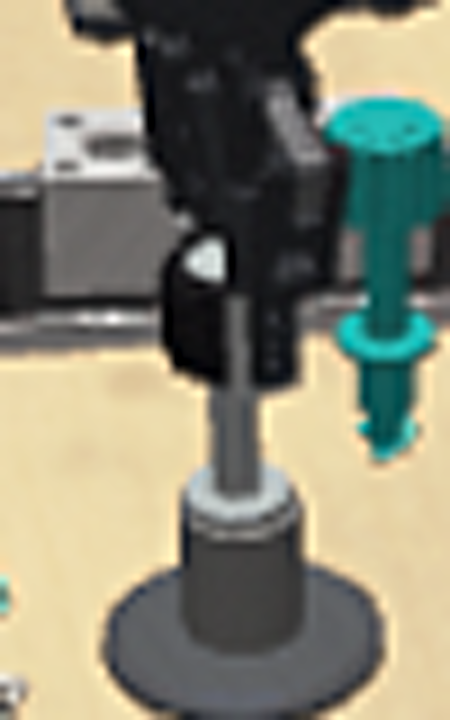

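```bash
python3 -m jog '[[[0,0,1],[0,0,0],0],[[0,0,2],[0,0,0],0],[[0,0,2.5],[0,0,0],0],[[0,0,2.5],[0,0,0],0]]'
python3 -c "
from h import *
st()"
```

```text
time_s: 48.2
eef_pos: [0.4804, -0.4242, 0.0889]
eef_rot: [0.001, -0.075, 0.997, -0.002]
wrist_force: [-1.4, 2.3, 8.2]
opening: 0.452
t 48.2 pos [0.4804, -0.4242, 0.0889] yawy 1.722 tilt 0.31 F [-1.4, 2.3, 8.2] T [0.47, 0.5, -0.06] op 0.452 q [-0.91, 0.45, 1.53, -0.0, 1.16, -2.63]
```

Seated with 8 N. I release, open fully, rise and look.

```bash
python3 -m jog '[[[0,0,-0.5],[0,0,0],0.7],[[0,0,-0.5],[0,0,0],0.7],[[0,0,-0.5],[0,0,0],0.9],[[0,0,-0.5],[0,0,0],1],[[0,0,-10],[0,0,0],1],[[0,0,-35],[0,0,0],1],[[0,0,-70],[0,0,0],1],[[0,0,-110],[0,0,0],1],[[0,0,-150],[0,0,0],1],[[0,0,-190],[0,0,0],1],[[0,0,-220],[0,0,0],1],[[0,0,-220],[0,0,0],1]]'
python3 - <<'E'
from meas import *
st(); goto((.676,.133,.345),-.039)
p,d=camera("side");cv2.imwrite("pics/s41.png",cv2.resize(p[200:280,260:340,::-1],None,fx=8,fy=7,interpolation=cv2.INTER_CUBIC))
E
```

```text
time_s: 49.2
eef_pos: [0.4817, -0.4257, 0.3189]
eef_rot: [0.005, -0.075, 0.997, -0.008]
wrist_force: [0.8, -0.4, 0.8]
opening: 0.999
t 49.2 pos [0.4817, -0.4257, 0.3189] yawy 1.722 tilt 1.13 F [0.8, -0.4, 0.8] T [-0.0, -0.0, -0.05] op 0.999 q [-0.91, 0.25, 1.31, -0.0, 1.56, -2.63]
shift [-276.4, 522.6, -32.5] turn [-0.004, 0.022, 1.761] n>= 14.2 q6~ 0.23
```

View pics/s41.png

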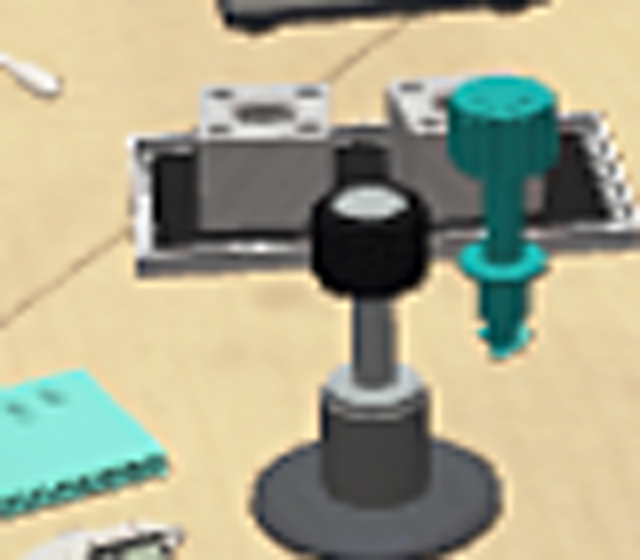

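```bash
python3 -m jog '[[[-19,36,-10],[0,0,0.12],0.8],[[-38,72,-20],[0,0,0.24],0.6],[[-57,108,-32],[0,0,0.36],0.45],[[-76,144,-32],[0,0,0.48],0.45],[[-95,180,-32],[0,0,0.6],0.45],[[-114,216,-32],[0,0,0.72],0.45],[[-133,252,-32],[0,0,0.84],0.45],[[-152,288,-32],[0,0,0.96],0.45],[[-171,324,-32],[0,0,1.08],0.45],[[-190,360,-32],[0,0,1.2],0.45],[[-209,396,-32],[0,0,1.32],0.45],[[-228,432,-32],[0,0,1.44],0.45],[[-247,468,-32],[0,0,1.56],0.45],[[-266,504,-32],[-0.004,0.022,1.68],0.45],[[-276,522,-32],[-0.004,0.022,1.761],0.45],[[-276,522,-32],[-0.004,0.022,1.761],0.45],[[-276,522,-32],[-0.004,0.022,1.761],0.45]]'
python3 - <<'E'
from h import *
st(); goto((.6785,.1355,.25),-.039)
p,d=camera("side"); crop("side",p,240,60,110,130,5,"pics/s42.png")
p,d=camera("top"); cv2.imwrite("pics/t42.png",cv2.resize(p[140:260,150:410,::-1],None,fx=3,fy=3,interpolation=cv2.INTER_CUBIC));cv2.imwrite("pics/top5.png",p[:,:,::-1]);np.save("top5.npy",d)
E
```

```text
time_s: 50.67
eef_pos: [0.6746, 0.1351, 0.3399]
eef_rot: [-0.003, 0.72, 0.694, -0.001]
wrist_force: [-0.3, -0.7, 0.3]
opening: 0.444
t 50.67 pos [0.6746, 0.1351, 0.3399] yawy -0.036 tilt 0.4 F [-0.3, -0.7, 0.3] T [-0.03, -0.02, -0.0] op 0.444 q [0.02, 0.37, 1.12, 0.0, 1.66, 0.06]
shift [0.3, 4.5, 89.8] turn [-0.006, -0.003, 0.003] n>= 2.2 q6~ 0.24
```

View pics/s42.png

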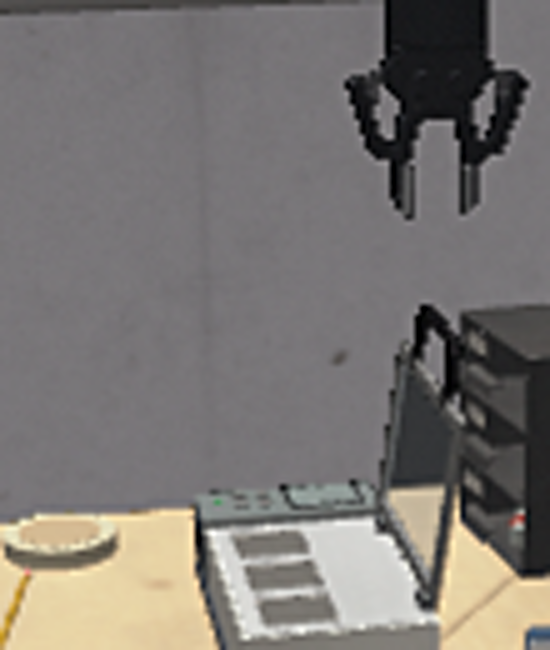

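View pics/t42.png

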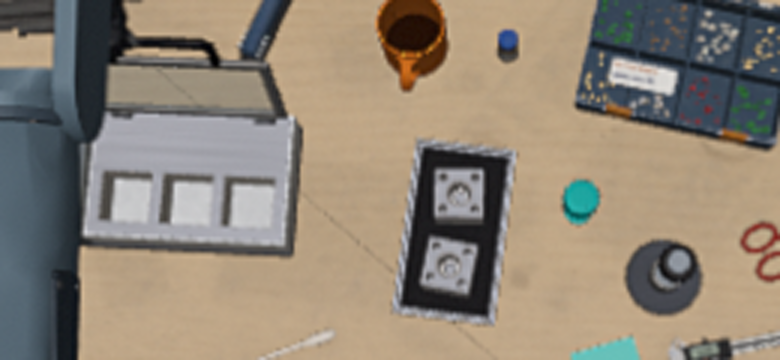

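```bash
python3 -m jog '[[[0,4.5,30],[0,0,0],0.45],[[0,4.5,60],[0,0,0],0.45],[[0,4.5,80],[0,0,0],0.45],[[0,4.5,90],[0,0,0],0.45],[[0,4.5,90],[0,0,0],0.45],[[0,4.5,90],[0,0,0],0],[[0,4.5,90],[0,0,0],0],[[0,4.5,90],[0,0,0],0],[[0,4.5,90],[0,0,0],0],[[0,4.5,90],[0,0,0],0]]'
python3 - <<'E'
from h import *
st()
d=np.load("top5.npy")
c=np.array([.528,-.1745]);a=np.radians(-6.5);Rm=np.array([[np.cos(a),np.sin(a)],[-np.sin(a),np.cos(a)]])
B=atz("top",[(150+459.5/3-.5+.17,140+193.5/3-.33),(150+448.5/3-.33,140+267/3-.33)],.056);print(B, (B[:,:2]-c)@Rm.T)
E
```

```text
time_s: 51.6
eef_pos: [0.6797, 0.1322, 0.2535]
eef_rot: [-0.001, 0.721, 0.693, 0.0]
wrist_force: [-1.4, -2.9, 6.2]
opening: 0.108
t 51.6 pos [0.6797, 0.1322, 0.2535] yawy -0.039 tilt 0.14 F [-1.4, -2.9, 6.2] T [-0.43, 0.24, 0.06] op 0.108 q [0.02, 0.41, 1.23, 0.0, 1.5, 0.06]
[[ 0.56396485 -0.18002523  0.056     ]
 [ 0.47782248 -0.16947454  0.056     ]] [[ 0.03635914 -0.00141838]
 [-0.05042387 -0.0006871 ]]
```

```bash
python3 -m jog '[[[0,0,0],[0,0,0],0.35],[[0,0,0],[0,0,0],0.35],[[0,0,10],[0,0,0],0.35],[[0,0,10],[0,0,0],0.35],[[0,0,10],[0,0,0],0],[[0,0,10],[0,0,0],0],[[0,0,10],[0,0,0],0],[[0,0,10],[0,0,0],0]]'
python3 - <<'E'
from h import *
st()
p,d=camera("side"); crop("side",p,280,90,70,90,7,"pics/s43.png")
x0,z0=[get_obs()['eef_pos'][i] for i in (0,2)]
t0=1.72
for t in np.arange(1.6,-.01,-.1): print(round(t,2),(-190*(np.cos(t)-np.cos(t0))).round(1),(-190*(np.sin(t)-np.sin(t0))).round(1))
E
```

```text
time_s: 52.27
eef_pos: [0.6793, 0.1324, 0.2425]
eef_rot: [-0.002, 0.721, 0.693, -0.0]
wrist_force: [0.5, 1.5, -4.9]
opening: 0.111
t 52.27 pos [0.6793, 0.1324, 0.2425] yawy -0.038 tilt 0.2 F [0.5, 1.5, -4.9] T [0.1, 0.06, 0.16] op 0.111 q [0.02, 0.42, 1.24, 0.0, 1.48, 0.06]
1.6 -22.7 -2.0
1.5 -41.7 -1.6
1.4 -60.5 0.7
1.3 -79.1 4.8
1.2 -97.1 10.8
1.1 -114.4 18.6
1.0 -130.9 28.0
0.9 -146.3 39.1
0.8 -160.6 51.6
0.7 -173.6 65.5
0.6 -185.1 80.6
0.5 -195.0 96.8
0.4 -203.2 113.9
0.3 -209.8 131.7
0.2 -214.5 150.1
0.1 -217.3 168.9
-0.0 -218.2 187.9
```

View pics/s43.png

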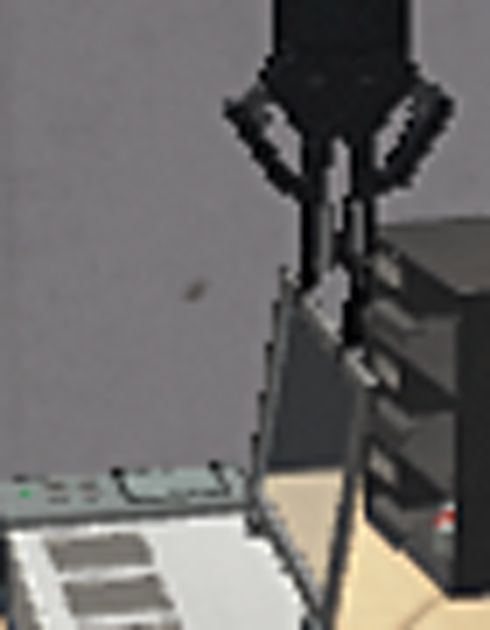

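```bash
python3 -m jog '[[[0,-10,-1.5],[0,0,0],0],[[0,-22.7,-2],[0,0,0],0],[[0,-41.7,-1.6],[0,0,0],0],[[0,-60.5,0.7],[0,0,0],0],[[0,-79,4.8],[0,0,0],0],[[0,-97,10.8],[0,0,0],0],[[0,-114.4,18.6],[0,0,0],0],[[0,-131,28],[0,0,0],0],[[0,-131,28],[0,0,0],0]]'
python3 -c "
from h import *
st()"
```

```text
time_s: 53.07
eef_pos: [0.5457, 0.1363, 0.215]
eef_rot: [-0.001, 0.72, 0.693, -0.002]
wrist_force: [-5.5, -5.2, 1.9]
opening: 0.112
t 53.07 pos [0.5457, 0.1363, 0.215] yawy -0.038 tilt 0.26 F [-5.5, -5.2, 1.9] T [-0.75, 0.92, -0.01] op 0.112 q [0.03, 0.15, 1.63, -0.0, 1.36, 0.07]
```

```bash
python3 -m jog '[[[0,-15.4,11],[0,0,0],0],[[0,-29.7,23.6],[0,0,0],0],[[0,-42.7,37.5],[0,0,0],0],[[0,-54,52.6],[0,0,0],0],[[0,-64,68.8],[0,0,0],0],[[0,-72.3,85.9],[0,0,0],0],[[0,-79,103.7],[0,0,0],0],[[0,-79,103.7],[0,0,0],0]]'
python3 - <<'E'
from h import *
st()
p,d=camera("side"); crop("side",p,240,90,110,120,6,"pics/s44.png")
E
```

```text
time_s: 53.73
eef_pos: [0.4671, 0.1385, 0.1103]
eef_rot: [0.0, 0.72, 0.694, -0.001]
wrist_force: [5.9, -2.9, -5.4]
opening: 0.107
t 53.73 pos [0.4671, 0.1385, 0.1103] yawy -0.038 tilt 0.09 F [5.9, -2.9, -5.4] T [-0.38, -1.08, 0.22] op 0.107 q [0.05, 0.11, 1.91, -0.0, 1.12, 0.08]
```

View pics/s44.png

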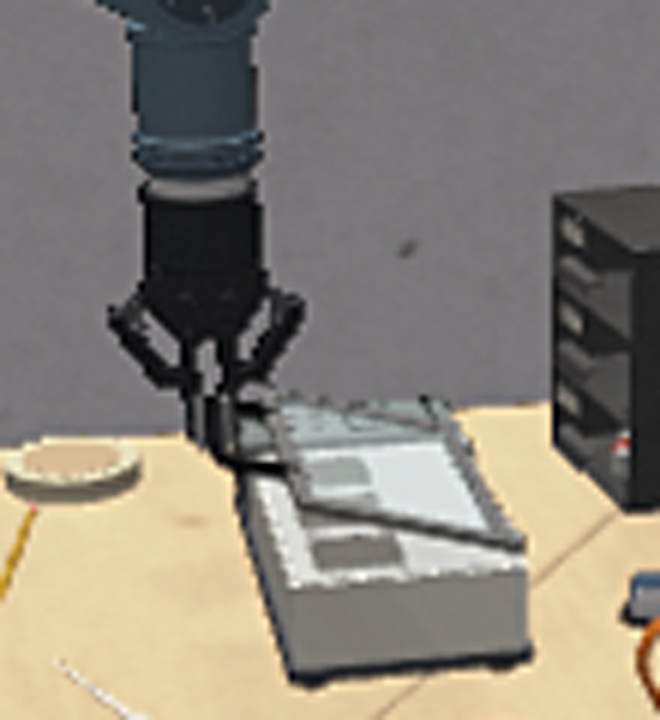

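```bash
python3 -m jog '[[[0,-2.5,9],[0,0,0],0],[[0,-4.7,18.4],[0,0,0],0],[[0,-6.3,28],[0,0,0],0],[[0,-7.5,37],[0,0,0],0],[[0,-8.2,46],[0,0,0],0],[[0,-8.4,52],[0,0,0],0],[[0,-8.4,56],[0,0,0],0],[[0,-8.4,58],[0,0,0],0],[[0,-8.4,58],[0,0,0],0]]'
python3 - <<'E'
from h import *
st()
p,d=camera("side"); crop("side",p,240,90,110,120,6,"pics/s45.png")
E
```

```text
time_s: 54.53
eef_pos: [0.4592, 0.1386, 0.054]
eef_rot: [0.0, 0.72, 0.694, -0.001]
wrist_force: [-3.3, -3.1, 8.8]
opening: 0.111
t 54.53 pos [0.4592, 0.1386, 0.054] yawy -0.038 tilt 0.15 F [-3.3, -3.1, 8.8] T [-0.55, 0.63, 0.06] op 0.111 q [0.05, 0.19, 1.96, -0.0, 1.0, 0.09]
```

View pics/s45.png

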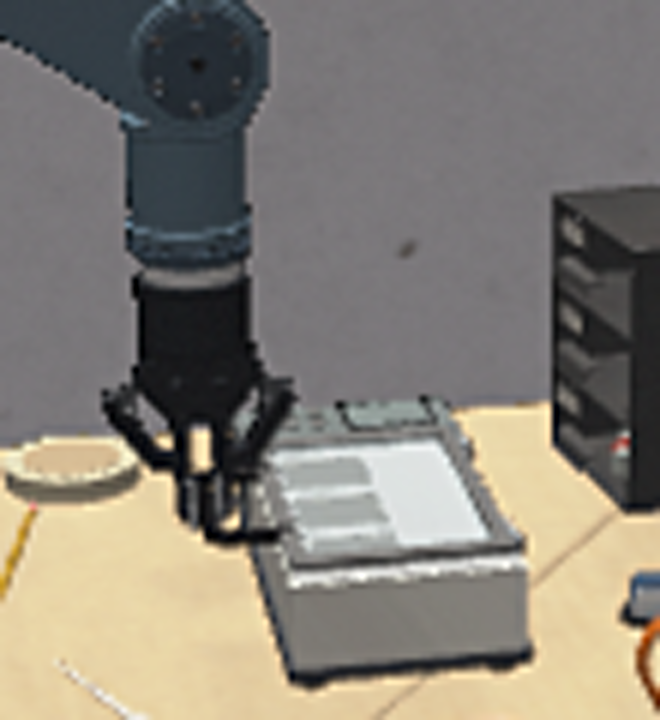

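```bash
python3 -m jog '[[[0,0,3],[0,0,0],0],[[0,0,5],[0,0,0],0],[[0,0,5],[0,0,0],0]]'
python3 -c "
from h import *
st()"
python3 -m jog '[[[0,0,0],[0,0,0],0.4],[[0,0,0],[0,0,0],0.4],[[0,0,0],[0,0,0],0.4],[[0,0,0],[0,0,0],0.4],[[0,0,-20],[0,0,0],0.4],[[0,0,-50],[0,0,0],0.4],[[0,0,-90],[0,0,0],0.4],[[0,-40,-130],[0,0,0],0.4],[[0,-80,-170],[0,0,0],0.4],[[0,-100,-200],[0,0,0],0.4],[[0,-100,-200],[0,0,0],0.4]]'
python3 - <<'E'
from h import *
st()
p,d=camera("side"); crop("side",p,240,120,110,90,7,"pics/s46.png")
X=cloud("side",d)
m=(abs(X[...,0]-.4585)<.012)&(X[...,1]>.07)&(X[...,1]<.2)&(X[...,2]>.05)&(X[...,2]<.2);print("bar z",np.percentile(X[m][:,2],[10,50,90]).round(4),m.sum())
p,d=camera("top"); cv2.imwrite("pics/t46.png",cv2.resize(p[140:260,150:410,::-1],None,fx=3,fy=3,interpolation=cv2.INTER_CUBIC))
E
```

```text
time_s: 54.83
eef_pos: [0.4594, 0.1386, 0.0534]
eef_rot: [-0.0, 0.72, 0.694, -0.002]
wrist_force: [-22.9, -5.4, 52.8]
opening: 0.115
t 54.83 pos [0.4594, 0.1386, 0.0534] yawy -0.037 tilt 0.25 F [-22.9, -5.4, 52.8] T [-0.84, 3.81, 0.04] op 0.115 q [0.05, 0.19, 1.96, -0.0, 1.0, 0.09]
time_s: 55.75
eef_pos: [0.3587, 0.1433, 0.256]
eef_rot: [0.0, 0.72, 0.694, -0.001]
wrist_force: [1.5, -0.2, 0.3]
opening: 0.401
t 55.75 pos [0.3587, 0.1433, 0.256] yawy -0.037 tilt 0.16 F [1.5, -0.2, 0.3] T [0.03, -0.08, -0.02] op 0.401 q [0.07, -0.31, 1.98, -0.0, 1.47, 0.11]
bar z [0.0867 0.0901 0.0925] 44
```

View pics/s46.png

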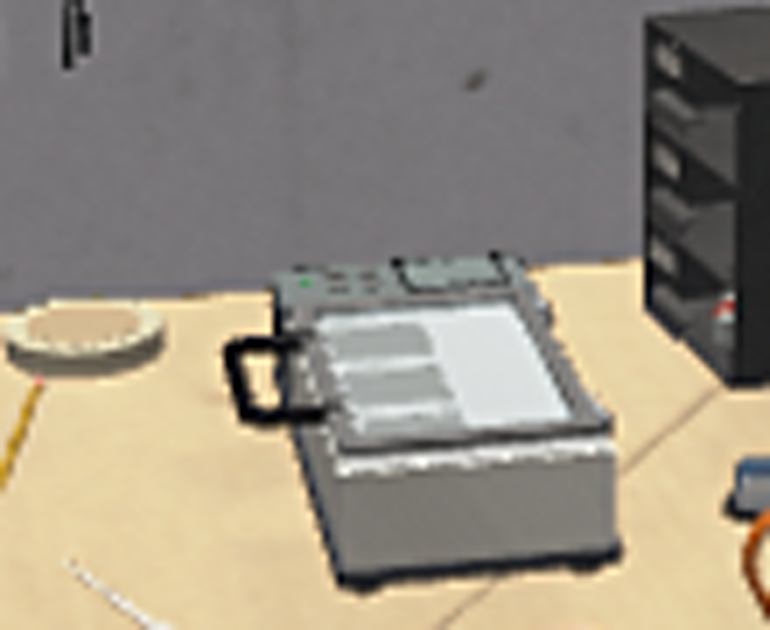

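View pics/t46.png

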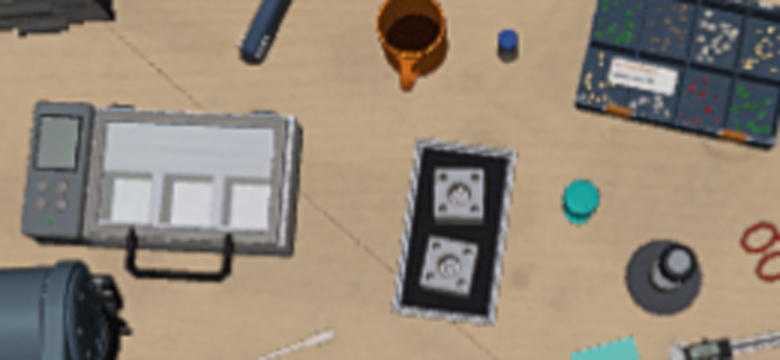

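```bash
python3 - <<'E'
from meas import *
p,d=camera("top"); print(knob(p,d,.477,-.422)); print(stand(p,d,.477,-.422))
p0=cv2.imread("pics/side0.png")[:,:,::-1]; p,d=camera("side")
a=cv2.resize(p0[215:285,285:330],None,fx=7,fy=7,interpolation=cv2.INTER_CUBIC);b=cv2.resize(p[215:285,285:330],None,fx=7,fy=7,interpolation=cv2.INTER_CUBIC)
cv2.imwrite("pics/cmp.png",np.hstack([a,b])[:,:,::-1])
E
```

```text
(array([ 0.4763, -0.4241,  0.144 ]), array([0.0397, 0.0394, 0.    ]), array([ 0.4748, -0.4236,  0.144 ]), np.float64(0.1438))
(array([ 0.4769, -0.4213]), np.float64(0.0437), (0.4771, -0.4215, 0.0444))
```

View pics/cmp.png

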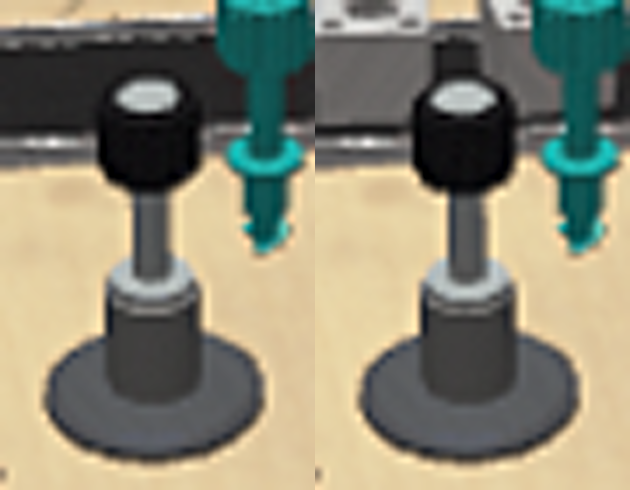

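The comparison shows the puller standing in its stand exactly as it did at the start (left, before; right, now). Every final condition checks out, so I hand in.

```bash
python3 -c "
from bench import *
print(hand_in())"
```

```text
the job is handed in; nothing more can be done
None
```

I emptied the heater and handed in at about 56 s. Both heating blocks (left and middle wells; the right well was empty) stand on the tray mat, the puller is back in its stand and the lid is shut.

**Last checks**
- **Blocks:** both stand upright on the mat, at about (+36, −1) mm and (−50, −1) mm from its centre, well inside the limits.
- **Puller:** it sits fully home, with the knob top at 144 mm as at the start. The side picture matches the starting one.
- **Lid:** the handle bar is back at its shut height of about 90 mm, as measured before opening.
- **Surroundings:** the mug, the blue-capped vial, the tray and the stand all look unmoved. The gripper is clear of everything.

**What disagreed or went wrong**
- **Reported tool height:** the reported tool point reads about 33–36 mm too low along the tool compared with where the fingers really are. My first pinch of the handle closed on nothing, and I corrected for this from then on.
- **First block:** I screwed the puller in too hard, so on the tray the block turned with it. Pressing down with about 65 N freed it. I left the second block's collar unjammed and it came off cleanly.

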